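# Set up the sample changer in a school chemistry lab

## Task

Set up the sample changer for the next class: fit the carousel fully home on the drive spindle, its bore turned to match the spindle's flat, and nest every tapered sample cup on the bench upright in a carousel holder of its own, each with a light push so that the taper grips it but stopping well before the cup jams or its skirt comes down on the holder. When the fitted carousel carries all the cups, and only then, pull the clutch knob on the control pod up to its stop to put the drive in gear; leave everything else on the bench as it stands.

Things in the scene. Friction and masses are not known exactly. Their poses are not given: they have to be found in the camera images.
- changer: sample changer, fixed: round white drive housing 176 mm across, 50 mm high, with a control pod (85 x 170 mm, 62 mm high) joined on its -x side, the pod's middle at x = -140 mm. Origin on the bench under the spindle's axis, z up
- spindle: upright steel drive spindle, fixed in the middle of the housing. Origin on its axis at the housing's top, z up, its flat faces its own +x. At the foot a collar 33 mm across, 8 mm high, on which the carousel comes to rest; above it a D-shaft 20 mm in diameter, flat 5 mm from the axis, its tip (bevelled over the last 5 mm) 53 mm above the origin
- carousel: loose carousel, about 0.4 kg: white disc 192 mm across, 6 mm thick, five grey tapered holders and a grey hub tube. Origin: centre of the underside, z up. A small black homing flag juts 12 mm out of the disc's edge on its own +x side, the side of the bore's flat. Home, its underside lies 8 mm above the spindle's origin, its +x along the spindle's +x
- hub_top (a point): centre of the upper end of the carousel's hub, 84 mm above the underside. Hub 36 mm across: grip it near this end. D-shaped bore right through it, 22.6 mm in diameter, flat 6.3 mm from the axis on the carousel's +x side: it fits the spindle in one rotation only, about 1.3 mm clear all round, about 9 degrees of play
- clutch (a joint): travel of the clutch pull-knob: 0 = pushed in (at the start), 0.018 m = pulled up to its stop (drive engaged). Sprung and stiff in its gland: about 4 N to start it, 5 N at the stop; the gland's friction outweighs the spring, so it stays wherever it is let go, part-way too
- clutch_knob (a point): middle of the black clutch knob on the control pod's top: round, 24 mm across, 18 mm tall, on a steel stem; its middle is 27 mm above the pod's top when pushed in. It pulls straight up
- holder0 (a point): centre of the mouth of holder 0 on the carousel, 50 mm above the carousel's underside, 70 mm from its axis, 36 degrees counter-clockwise from its +x. A tapered cup 44 mm high, 41 mm across outside and 34.6 mm inside at the mouth, same slim taper as the sample cups. All five holders are alike
- holder1 (a point): centre of the mouth of holder 1 on the carousel, 50 mm above the carousel's underside, 70 mm from its axis, 108 degrees counter-clockwise from its +x. A cup just set down in a holder is loose, its foot 36 mm below the mouth, the underside of its skirt 8 mm above the holder's rim. Pressed, it goes in about 0.25 mm per newton and stays there, gripped by the taper
- holder2 (a point): centre of the mouth of holder 2 on the carousel, 50 mm above the carousel's underside, 70 mm from its axis, 180 degrees counter-clockwise from its +x. A light push of 4 to 10 N leaves 5.5 to 7 mm between the cup's skirt and the holder's rim and the cup grips; more than 20 N jams it, with less than 3 mm left
- holder3 (a point): centre of the mouth of holder 3 on the carousel, 50 mm above the carousel's underside, 70 mm from its axis, 252 degrees counter-clockwise from its +x. As holder 0
- holder4 (a point): centre of the mouth of holder 4 on the carousel, 50 mm above the carousel's underside, 70 mm from its axis, 324 degrees counter-clockwise from its +x. As holder 0
- cup1: tapered plastic sample cup, off-white, open, 15 g (3 to 5 alike are there), upright on the bench. Origin: centre of its foot, z up its axis. 56 mm high; solid foot 26 mm across, bevelled to 31 mm at 6 mm height, then slim taper (0.06 mm of radius per mm) to 35.6 mm at 44 mm; from 44 mm to the rim a straight skirt 42 mm across: grip it there, across the diameter
- cup2: tapered plastic sample cup, off-white, open, 15 g (3 to 5 alike are there), upright on the bench. Origin: centre of its foot, z up its axis. 56 mm high; solid foot 26 mm across, bevelled to 31 mm at 6 mm height, then slim taper (0.06 mm of radius per mm) to 35.6 mm at 44 mm; from 44 mm to the rim a straight skirt 42 mm across: grip it there, across the diameter
- cup3: tapered plastic sample cup, off-white, open, 15 g (3 to 5 alike are there), upright on the bench. Origin: centre of its foot, z up its axis. 56 mm high; solid foot 26 mm across, bevelled to 31 mm at 6 mm height, then slim taper (0.06 mm of radius per mm) to 35.6 mm at 44 mm; from 44 mm to the rim a straight skirt 42 mm across: grip it there, across the diameter
- cup4: tapered plastic sample cup, off-white, open, 15 g (3 to 5 alike are there), upright on the bench. Origin: centre of its foot, z up its axis. 56 mm high; solid foot 26 mm across, bevelled to 31 mm at 6 mm height, then slim taper (0.06 mm of radius per mm) to 35.6 mm at 44 mm; from 44 mm to the rim a straight skirt 42 mm across: grip it there, across the diameter
- cup5: tapered plastic sample cup, off-white, open, 15 g (3 to 5 alike are there), upright on the bench. Origin: centre of its foot, z up its axis. 56 mm high; solid foot 26 mm across, bevelled to 31 mm at 6 mm height, then slim taper (0.06 mm of radius per mm) to 35.6 mm at 44 mm; from 44 mm to the rim a straight skirt 42 mm across: grip it there, across the diameter
- glass_beaker: straight-sided glass beaker 48 mm across, 66 mm high, standing among the cups; not part of the job, to be left where it stands; origin at the centre of its underside
- dropper1: dropper bottle 29 mm across, 70 mm high; not part of the job, to be left where it stands; origin at the centre of its underside
- dropper2: dropper bottle 29 mm across, 70 mm high; not part of the job, to be left where it stands; origin at the centre of its underside
- reagent: amber jar 56 mm across, 105 mm high; not part of the job, to be left where it stands; origin at the centre of its underside
- flask: conical glass flask 66 mm across, 91 mm high; not part of the job, to be left where it stands; origin at the centre of its underside
- stopper: rubber stopper 34 mm across, 24 mm high; not part of the job, to be left where it stands; origin at the centre of its underside
- pot: white screw-cap pot 48 mm across, 55 mm high; not part of the job, to be left where it stands; origin at the centre of its underside
There are look-alikes about, which are no part of the job. Leave any pink look-alike of the cup5 alone.

How it is judged (in metres and radians):
On the way, in this order (a step that is already met when the one before it is completed fails the run):
1. the carousel is home on the spindle and every cup present is nested in a holder of its own on it, with the clutch knob still pushed in (z of carousel in the frame of spindle below 0.0105 m and horizontal distance between carousel and spindle below 0.003 m and angle between the x axis of carousel and the x axis of spindle, either way round below 0.25 rad and angle between carousel's own z axis and vertical below 0.04 rad and horizontal distance between cup1 and carousel between 0.066 and 0.074 m and z of cup1 in the frame of carousel between 0.009 and 0.0136 m and angle between each of cup1, cup2, cup3, cup4, cup5's own z axis and vertical below 0.08 rad and horizontal distance between cup2 and carousel between 0.066 and 0.074 m and z of cup2 in the frame of carousel between 0.009 and 0.0136 m and horizontal distance between cup3 and carousel between 0.066 and 0.074 m and z of cup3 in the frame of carousel between 0.009 and 0.0136 m and horizontal distance between cup4 and carousel between 0.066 and 0.074 m and z of cup4 in the frame of carousel between 0.009 and 0.0136 m and horizontal distance between cup5 and carousel between 0.066 and 0.074 m and z of cup5 in the frame of carousel between 0.009 and 0.0136 m and value of joint clutch below 0.006 m), for 0.2 s.
2. the clutch knob is pulled up to its stop (value of joint clutch above 0.016 m), for 0.2 s.
At the end, for the whole second after the job is handed in: Carousel on the collar (2.5 mm), centred (3 mm), flats matched (0.25 rad), level. Each cup in a holder of its own: within 4 mm of the holders' circle, upright (0.08 rad), 3 to 7.6 mm left under its skirt. Clutch knob up more than 16 mm. All released, at rest (z of carousel in the frame of spindle below 0.0105 m and horizontal distance between carousel and spindle below 0.003 m and angle between the x axis of carousel and the x axis of spindle, either way round below 0.25 rad and angle between carousel's own z axis and vertical below 0.04 rad and horizontal distance between cup1 and carousel between 0.066 and 0.074 m and z of cup1 in the frame of carousel between 0.009 and 0.0136 m and angle between each of cup1, cup2, cup3, cup4, cup5's own z axis and vertical below 0.08 rad and horizontal distance between cup2 and carousel between 0.066 and 0.074 m and z of cup2 in the frame of carousel between 0.009 and 0.0136 m and horizontal distance between cup3 and carousel between 0.066 and 0.074 m and z of cup3 in the frame of carousel between 0.009 and 0.0136 m and horizontal distance between cup4 and carousel between 0.066 and 0.074 m and z of cup4 in the frame of carousel between 0.009 and 0.0136 m and horizontal distance between cup5 and carousel between 0.066 and 0.074 m and z of cup5 in the frame of carousel between 0.009 and 0.0136 m and value of joint clutch above 0.016 m and linear speed of each of carousel, cup1, cup2, cup3, cup4, cup5 below 0.02 m/s); the robot touches nothing.
It fails at once if a cup is jammed: driven in until less than 2 mm is left under its skirt (((horizontal distance between cup1 and holder0 below 0.006 m and z of cup1 in the frame of holder0 between -0.05 and -0.042 m) or (horizontal distance between cup1 and holder1 below 0.006 m and z of cup1 in the frame of holder1 between -0.05 and -0.042 m) or (horizontal distance between cup1 and holder2 below 0.006 m and z of cup1 in the frame of holder2 between -0.05 and -0.042 m) or (horizontal distance between cup1 and holder3 below 0.006 m and z of cup1 in the frame of holder3 between -0.05 and -0.042 m) or (horizontal distance between cup1 and holder4 below 0.006 m and z of cup1 in the frame of holder4 between -0.05 and -0.042 m)) or ((horizontal distance between cup2 and holder0 below 0.006 m and z of cup2 in the frame of holder0 between -0.05 and -0.042 m) or (horizontal distance between cup2 and holder1 below 0.006 m and z of cup2 in the frame of holder1 between -0.05 and -0.042 m) or (horizontal distance between cup2 and holder2 below 0.006 m and z of cup2 in the frame of holder2 between -0.05 and -0.042 m) or (horizontal distance between cup2 and holder3 below 0.006 m and z of cup2 in the frame of holder3 between -0.05 and -0.042 m) or (horizontal distance between cup2 and holder4 below 0.006 m and z of cup2 in the frame of holder4 between -0.05 and -0.042 m)) or ((horizontal distance between cup3 and holder0 below 0.006 m and z of cup3 in the frame of holder0 between -0.05 and -0.042 m) or (horizontal distance between cup3 and holder1 below 0.006 m and z of cup3 in the frame of holder1 between -0.05 and -0.042 m) or (horizontal distance between cup3 and holder2 below 0.006 m and z of cup3 in the frame of holder2 between -0.05 and -0.042 m) or (horizontal distance between cup3 and holder3 below 0.006 m and z of cup3 in the frame of holder3 between -0.05 and -0.042 m) or (horizontal distance between cup3 and holder4 below 0.006 m and z of cup3 in the frame of holder4 between -0.05 and -0.042 m)) or ((horizontal distance between cup4 and holder0 below 0.006 m and z of cup4 in the frame of holder0 between -0.05 and -0.042 m) or (horizontal distance between cup4 and holder1 below 0.006 m and z of cup4 in the frame of holder1 between -0.05 and -0.042 m) or (horizontal distance between cup4 and holder2 below 0.006 m and z of cup4 in the frame of holder2 between -0.05 and -0.042 m) or (horizontal distance between cup4 and holder3 below 0.006 m and z of cup4 in the frame of holder3 between -0.05 and -0.042 m) or (horizontal distance between cup4 and holder4 below 0.006 m and z of cup4 in the frame of holder4 between -0.05 and -0.042 m)) or ((horizontal distance between cup5 and holder0 below 0.006 m and z of cup5 in the frame of holder0 between -0.05 and -0.042 m) or (horizontal distance between cup5 and holder1 below 0.006 m and z of cup5 in the frame of holder1 between -0.05 and -0.042 m) or (horizontal distance between cup5 and holder2 below 0.006 m and z of cup5 in the frame of holder2 between -0.05 and -0.042 m) or (horizontal distance between cup5 and holder3 below 0.006 m and z of cup5 in the frame of holder3 between -0.05 and -0.042 m) or (horizontal distance between cup5 and holder4 below 0.006 m and z of cup5 in the frame of holder4 between -0.05 and -0.042 m))).
It fails at once if something that is not part of the job is knocked over or shifted by more than 4 cm (distance of any of glass_beaker, dropper1, dropper2, reagent, flask, stopper, pot from where it was at the start of the episode above 0.04 m or angle between any of glass_beaker, dropper1, dropper2, reagent, flask, stopper, pot's own z axis and vertical above 0.6 rad).
Of cup1, cup2, cup3, cup4, cup5 only 3 to 5 are there at a start; the rules pass over those that are not, and their reading is None.
At some moment in a run one of carousel, cup1, cup2, cup3, cup4, cup5 may be knocked a few centimetres aside while the robot is not near it.
It also fails if it takes over 210 s, if anything falls off the work surface, if the arm or the gripper's body presses on something with over 40 N, if the wrist force passes 120 N, or if a joint passes its speed limit or range.

## Robot

A 7-joint arm with a two-finger parallel gripper is mounted at the origin on the work surface. World frame = base frame: x ahead of the robot, y to its left, z up, the work surface at z = 0. Lengths are in mm, angles in rad, forces in N, time in s.
With the tool pointing down it reaches from about 400 to 900 mm from the base axis. Payload 5.5 kg.
Tool frame: the origin (TCP) lies at the very end of the fingers, on their centre line; the grasp point (between the pads) lies 19 mm behind it; x points along the fingers, y is the direction in which the jaws open and shut, and the axes are right-handed (so a half turn about x gives the same grasp; the last joint's range is limited). The gripper opens to 85 mm and grips with 20 to 120 N. Pads are 22 mm wide; open, the fingers measure 114 mm over their backs; the gripper's body (76 mm by 85 mm) begins 54 mm behind the grasp point. The pads swing forward as they close: fully open they stand 13 mm farther back than shut.
Start: joints at [1.523, 0.501, -0.427, 1.55, 0.221, 1.138, -0.21], TCP at [198.816, -618.847, 231.31] pointing down, gripper open.
Joint ranges: [-2.88, 2.88], [-0.31, 2.03], [-1.54, 1.56], [0.2, 2.42], [-1.41, 4.55], [0.19, 2.02], [-2.57, 2.57]. Speed limits (rad/s): [2.57, 2.57, 3.14, 3.14, 3.14, 3.14, 3.14].

## Interface

Orientations are given as a 3x3 rotation matrix whose columns are the frame's x, y, z axes.
In Python, from plant import env gives the robot as it stands. The module is installed in compiled form; this text tells all that it offers.
- The arm moves only by the tool servo_tool, never from a script. Its argument "targets" is one flat list of numbers, 7 for each row, row after row: the shift along the tool's x, y, z in mm, then the turn, a rotation vector about the tool's x, y, z in degrees, then the closure in counts, from 0 (fully open) to 255 (shut). A call has 1 to 20 rows; each row is the pose to reach, as a shift and turn from the pose measured when the call began, along the tool's axes at that moment; what a row does not reach only later rows make up. A row lasts 1/12 s, in which the tool goes at most 41.7 mm and 7.16 degrees, less where a joint would pass 70% of its speed; a pose out of reach is approached as far as the arm can. A call with a gripper value outside its range is refused whole. The fingers move at their own pace and stop on an object; "grip_force" is the grip in N (left out, the last holds). Time passes only in rows, so rows that repeat a pose let the fingers close. It gives the time, the measured TCP pose, the force and the opening at its end, in the units of the state.
- env.get_state(): the state, without advancing time (a new reading comes with each control period).
- env.read_camera(name): name is "side" or "top" or "wrist"; returns (picture, depth): 420x560x3 uint8, red, green, blue; 420x560 float32, mm along the optical axis (not along the pixel's ray), 0 where there is no reading.
- env.calibration(name): a dict with "fx", "fy", "cx", "cy" (pixels), "xyz" and "rotation" of the camera in the world; the wrist camera has in their place "T_tool_cam" (4x4, takes a point from camera to tool coordinates, whose origin is the TCP and whose axes are the tool frame's). Camera axes: x right, y up, looking along -z (the intrinsics and any distortion apply to the point x, -y, -z); pixel columns grow to the right and rows downward; lengths in mm; the calibration is good to about 2 mm. A picture is of the moment at which its call begins: read the wrist's pose just before it. calibration takes no time and is no camera call.
- env.hand_in(): hands the job in, once; it reports no verdict.
The state is a dict: "t": time; "joint_positions": joint angles; "qvel": joint speeds; "effort": joint torques, N m; "ee_pos": TCP position; "tool_rot": TCP orientation; "force": force on the tool from outside, world axes, zero at the start; "torque": the same for the moment, N m; "finger_gap": finger opening in mm.
Only numpy, scipy, OpenCV 4.12 (cv2) and the standard library are available. Lean on these libraries where they do the work, as an engineer would, in place of code of your own. Each camera call takes 0.05 s, during which the arm holds its last target. There are 200 camera calls.

## Working session

There is one attempt and no reset: what is moved stays moved. The work goes in short steps, Python scripts to look and compute and a tool call to move; the robot and the scene stay as the last step left them, time stands still between calls to the robot, and variables do not carry over. Pictures are saved under pics/ and viewed, about 12 in all and at most 16, crops included, and the job is handed in when it is done.

Besides the shell and the picture viewer there is one more tool, called by a JSON object that holds its "name" and its "arguments". servo_tool: Moves the arm, as the interface text tells. Its arguments: {"type":"object","properties":{"targets":{"type":"array"},"grip_force":{"type":"number"}},"required":["targets"]}

```bash
mkdir -p pics
cat > h.py <<'E'
import numpy as np, cv2
from plant import env
def save(img,n): cv2.imwrite('pics/'+n,cv2.cvtColor(img,cv2.COLOR_RGB2BGR))
def campose(name,st=None):
    c=env.calibration(name)
    if name=='wrist':
        T=np.eye(4);T[:3,:3]=np.array(st['tool_rot']);T[:3,3]=st['ee_pos']
        return c,T@np.array(c['T_tool_cam'])
    T=np.eye(4);T[:3,:3]=np.array(c['rotation']);T[:3,3]=c['xyz'];return c,T
def cloud(c,T,depth):
    v,u=np.mgrid[:420,:560]
    P=np.stack([(u-c['cx'])/c['fx']*depth,-(v-c['cy'])/c['fy']*depth,-depth],-1)
    return P@T[:3,:3].T+T[:3,3]
def ray(c,T,u,v,z):
    d=T[:3,:3]@np.array([(u-c['cx'])/c['fx'],-(v-c['cy'])/c['fy'],-1]);o=T[:3,3]
    return o+d*(z-o[2])/d[2]
def look(name):
    st=env.get_state();img,dep=env.read_camera(name);c,T=campose(name,st)
    return img,dep,c,T,st
E
python3 - <<'E'
from h import *
np.set_printoptions(precision=3,suppress=True)
for n in ['top','side','wrist']:
    img,d,c,T,st=look(n);save(img,n+'0.png');print(n,c,T)
    np.savez(n+'0.npz',img=img,d=d)
print(st)
E
```

```text
top {'fx': 521.8369945492838, 'fy': 521.8369945492838, 'cx': 280.4405726716609, 'cy': 212.74355212509454, 'xyz': array([ 226.366,  -13.373, 1532.656]), 'rotation': array([[ 0.031,  0.973, -0.227],
       [-1.   ,  0.029, -0.012],
       [-0.005,  0.227,  0.974]])} [[   0.031    0.973   -0.227  226.366]
 [  -1.       0.029   -0.012  -13.373]
 [  -0.005    0.227    0.974 1532.656]
 [   0.       0.       0.       1.   ]]
side {'fx': 419.5871415868055, 'fy': 419.5871415868055, 'cx': 271.0060438524793, 'cy': 209.1408481834776, 'xyz': array([  71.301, -527.306,  953.183]), 'rotation': array([[ 0.752,  0.504, -0.424],
       [-0.659,  0.574, -0.487],
       [-0.002,  0.645,  0.764]])} [[   0.752    0.504   -0.424   71.301]
 [  -0.659    0.574   -0.487 -527.306]
 [  -0.002    0.645    0.764  953.183]
 [   0.       0.       0.       1.   ]]
wrist {'fx': 329.6920781289626, 'fy': 329.6920781289626, 'cx': 276.8450612662512, 'cy': 209.75939363012478, 'T_tool_cam': array([[  -0.   ,    0.317,   -0.948, -142.87 ],
       [   1.   ,   -0.   ,   -0.   ,   -1.051],
       [  -0.   ,   -0.948,   -0.317,  -82.124],
       [   0.   ,    0.   ,    0.   ,    1.   ]])} [[   0.306    0.903    0.302  276.494]
 [  -0.952    0.291    0.096 -592.389]
 [  -0.002   -0.317    0.948  373.233]
 [   0.       0.       0.       1.   ]]
{'t': 0.1, 'joint_positions': array([ 1.523,  0.502, -0.427,  1.551,  0.221,  1.138, -0.21 ]), 'qvel': array([-0.002, -0.004, -0.001, -0.002,  0.   , -0.002, -0.001]), 'effort': array([ -0.012, -57.08 ,  -5.839, -28.175,   0.01 ,   0.006,   0.   ]), 'ee_pos': array([ 198.557, -618.266,  230.357]), 'tool_rot': array([[-0.   ,  0.306, -0.952],
       [ 0.002, -0.952, -0.306],
       [-1.   , -0.002, -0.   ]]), 'force': array([-0.101,  0.753, -0.121]), 'torque': array([ 0.007, -0.01 , -0.021]), 'finger_gap': 85.24564418438031}
```

View pics/top0.png

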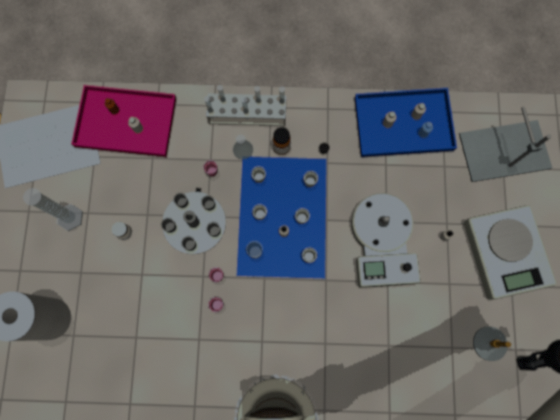

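View pics/side0.png

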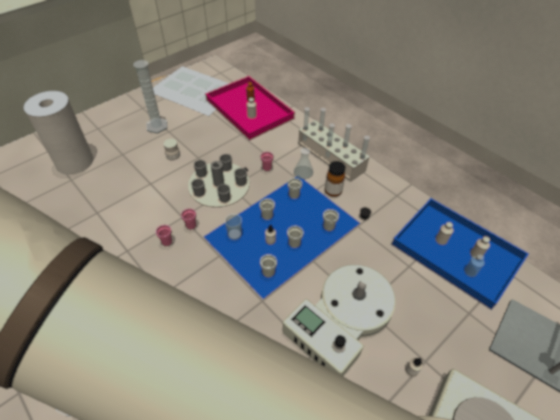

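Top view: the carousel is at about (194,221) with its flag at (198,190). The housing is at (383,223) and the knob at (406,267). There are five cups: (259,174), (310,179), (260,212), (302,216) and (309,256). The beaker is at (255,250), a dropper at (284,230), and pink look-alikes are on the left. The side view shows the same five cups.

Run:
```python
from h import *
np.set_printoptions(precision=1,suppress=True)
P={}
for n in ['top','side']:
    D=np.load(n+'0.npz');c,T=campose(n);C=cloud(c,T,D['d']);P[n]=(C,D['d'],D['img'],c,T)
C,d,img,c,T=P['top']
approx={'cupA':(259,174,56),'cupB':(310,179,56),'cupC':(260,212,56),'cupD':(302,216,56),'cupE':(309,256,56),'beaker':(255,250,66),'dropper':(284,230,70),'hub':(192,218,84),'flag':(198,190,6),'disc':(194,221,6),'housing':(383,223,50),'spindle':(385,221,103),'knob':(406,267,98),'flask':(243,147,91),'jar':(282,138,105),'stopper':(324,147,24),'dr2':(447,235,70)}
for k,(u,v,z) in approx.items():
    w=ray(c,T,u,v,z); 
    loc=C[v-2:v+3,u-2:u+3].reshape(-1,3)
    print(k,w,'depthmax z',loc[:,2].max(), loc[12])
# clusters in fused cloud
for n,(C,d,im,_,_) in P.items():
    ok=(d>0)&(C[...,2]>35)&(C[...,2]<130)&(C[...,0]>250)&(C[...,0]<750)&(C[...,1]>-450)&(C[...,1]<350)
    m=ok.astype(np.uint8)
    k,l,s,_=cv2.connectedComponentsWithStats(m)
    for i in range(1,k):
        if s[i,4]<25: continue
        q=C[l==i];t=q[q[:,2]>np.percentile(q[:,2],60)]
        print(n,s[i,:5],'mid',(q[:,:2].min(0)+q[:,:2].max(0))/2,'ext',np.ptp(q[:,:2],axis=0),'zmax',np.percentile(q[:,2],97))
```

```text
cupA [686.7  71.1  56. ] depthmax z 21.770277887953625 [702.   73.9   6.9]
cupB [675.7 -79.9  56. ] depthmax z 17.231141231681477 [690.2 -82.    8.2]
cupC [571.4  63.6  56. ] depthmax z 1532.656099172414 [582.3  66.    9.5]
cupD [563.1 -58.7  56. ] depthmax z 15.43217955163982 [573.2 -60.   11.6]
cupE [446.8 -81.1  56. ] depthmax z 18.186264315785365 [453.4 -83.1  11.4]
beaker [457.9  72.9  66. ] depthmax z 13.17923133258796 [466.2  76.   13.2]
dropper [517.4  -7.7  70. ] depthmax z 68.85248862366552 [518.7  -7.7  63.1]
hub [541.6 255.   84. ] depthmax z 91.00220168180203 [553.5 265.1  29.3]
flag [646.1 257.2   6. ] depthmax z 14.604365004919146 [645.2 256.6   9.6]
disc [549.6 262.8   6. ] depthmax z 90.39755334995289 [536.1 251.3  69.6]
housing [ 550.5 -294.2   50. ] depthmax z 96.58759790875047 [ 546.6 -290.8   68. ]
spindle [ 544.8 -289.8  103. ] depthmax z 105.10640469023679 [ 546.3 -291.1   96.6]
knob [ 418.  -346.6   98. ] depthmax z 1532.656099172414 [ 417.9 -346.5   98.5]
flask [756.9 119.2  91. ] depthmax z 77.4809723433093 [768.2 122.   60.2]
jar [782.6   5.8 105. ] depthma
[... 2287 characters left out ...]
7.5646970984607
side [181 209  16  15 154] mid [386.1 181.8] ext [43.5 43.1] zmax 58.826720285241635
side [324 210  15  16 155] mid [679.8 -81.7] ext [43.4 41.2] zmax 57.500189064261804
side [225 214  17  20 252] mid [460.9  74.9] ext [47.8 47. ] zmax 67.98196141365818
side [156 225  16  16 170] mid [302.  176.6] ext [41.  43.9] zmax 58.717940056369606
side [266 225  10  13  93] mid [523.7  -8.8] ext [29.4 25. ] zmax 69.41245051632548
side [288 226  16  16 158] mid [565.2 -59.8] ext [43.2 41.6] zmax 57.63758716005159
side [261 255  16  17 165] mid [449.8 -82.7] ext [42.4 42.3] zmax 58.041861419331156
side [ 283  265  113  111 7108] mid [ 503.5 -300. ] ext [276.9 188.5] zmax 73.62687209656909
```

```bash
cat >> h.py <<'E'
from scipy.spatial.transform import Rotation as Ro
def plan(p,yaw=None):
    """tool shift (mm) and turn (deg) to TCP p, tool pointing straight down, jaw axis at yaw deg (mod 180)"""
    s=env.get_state();R=np.array(s['tool_rot']);p=np.array(p,float)
    sh=R.T@(p-s['ee_pos']);cur=np.degrees(np.arctan2(R[1,1],R[0,1]))
    if yaw is None: yaw=cur
    dy=(yaw-cur+90)%180-90
    y=np.radians(cur+dy);Y=np.array([np.cos(y),np.sin(y),0]);X=np.array([0,0,-1.]);
    Rt=np.stack([X,Y,np.cross(X,Y)],1)
    rv=Ro.from_matrix(R.T@Rt).as_rotvec(degrees=True)
    print('shift',np.round(sh,1),'turn',np.round(rv,2),'rows',max(np.linalg.norm(sh)/41.7,np.linalg.norm(rv)/7.16),'| pos',np.round(s['ee_pos'],1),'yaw',round(cur,1),'j7',round(s['joint_positions'][6],2),'t',round(s['t'],1),'F',np.round(s['force'],1),'gap',round(s['finger_gap'],1))
E
python3 -c "
from h import *
plan([545,-291,260])"
```

```text
shift [ -29.2 -205.8 -429.9] turn [-0.   -0.    0.09] rows 11.45189626697485 | pos [ 198.6 -618.4  230.5] yaw -72.2 j7 -0.21 t 0.1 F [ 0.3 -1.3  0.8] gap 85.2
```

{"name": "servo_tool", "arguments": {"targets": [-29,-206,-430,0,0,0,0,-29,-206,-430,0,0,0,0,-29,-206,-430,0,0,0,0,-29,-206,-430,0,0,0,0,-29,-206,-430,0,0,0,0,-29,-206,-430,0,0,0,0,-29,-206,-430,0,0,0,0,-29,-206,-430,0,0,0,0,-29,-206,-430,0,0,0,0,-29,-206,-430,0,0,0,0,-29,-206,-430,0,0,0,0,-29,-206,-430,0,0,0,0,-29,-206,-430,0,0,0,0,-29,-206,-430,0,0,0,0,-29,-206,-430,0,0,0,0]}}

```text
t: 1.4
ee_pos: [544.0, -291.7, 259.2]
tool_rot: [[-0.002, 0.305, -0.952], [0.001, -0.952, -0.305], [-1.0, -0.002, 0.002]]
force: [0.2, -0.3, 0.5]
finger_gap: 85.3
```

Run:
```python
from h import *
img,d,c,T,st=look('wrist');save(img,'w1.png');np.savez('w1.npz',img=img,d=d,T=T)
C=cloud(c,T,d)
m=(d>0)&(abs(C[...,2]-103)<4)&(np.hypot(C[...,0]-545,C[...,1]+291)<30)
v,u=np.where(m);print(len(u),u.min(),u.max(),v.min(),v.max(),C[m].mean(0),C[m].min(0),C[m].max(0))
m=(d>0)&(C[...,2]>62)&(C[...,2]<96)&(np.hypot(C[...,0]-545,C[...,1]+291)<30)
q=C[m];print(len(q),q.min(0),q.max(0))
```

```text
242 272 292 174 189 [ 553.90728045 -292.01334877  101.87621487] [ 545.56009719 -301.02824612   99.00571728] [ 561.18271568 -282.2642883   105.00448335]
133 [ 554.83035943 -300.08668906   62.40099758] [ 561.75100095 -281.67674119   95.85151083]
```

View pics/w1.png

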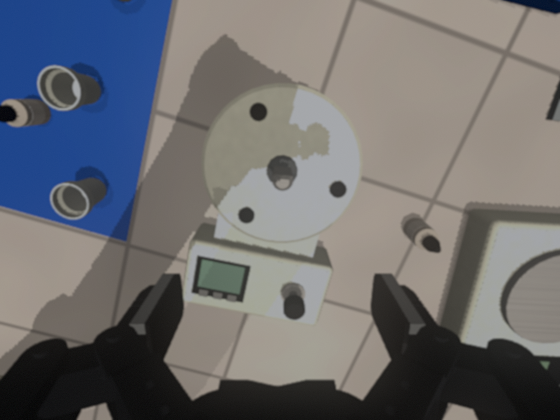

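Run:
```python
from h import *
D=np.load('w1.npz');img,d,T=D['img'],D['d'],D['T'];c=env.calibration('wrist');C=cloud(c,T,d)
np.set_printoptions(precision=1,suppress=True)
print('housing z',np.median(C[140:160,220:250,2]))
m=((d>0)&(abs(C[...,2]-np.median(C[140:160,220:250,2]))<6)).astype(np.uint8)
cn,_=cv2.findContours(m,0,1);k=max(cn,key=cv2.contourArea)[:,0]
k=k[(k[:,1]<200)]
Q=np.array([ray(c,T,u,v,50)[:2] for u,v in k]);
A=np.c_[2*Q,np.ones(len(Q))];s=np.linalg.lstsq(A,(Q**2).sum(1),rcond=None)[0];r=np.sqrt(s[2]+s[:2]@s[:2])
g=abs(np.hypot(*(Q-s[:2]).T)-r)<2;Q=Q[g];A=A[g];s=np.linalg.lstsq(A,(Q**2).sum(1),rcond=None)[0];print('centre',s[:2],'r',np.sqrt(s[2]+s[:2]@s[:2]),len(Q))
for z0,z1 in [(97,99),(99,101),(101,103),(103,106),(62,80),(80,96)]:
    mm=(d>0)&(C[...,2]>z0)&(C[...,2]<z1)&(np.hypot(C[...,0]-550,C[...,1]+291)<30);q=C[mm];print(z0,len(q),q[:,:2].min(0),q[:,:2].max(0))
# knob
mm=(d>0)&(C[...,2]>88)&(np.hypot(C[...,0]-418,C[...,1]+346)<30);q=C[mm];print('knob',len(q),q.min(0),q.max(0),(q.min(0)+q.max(0))/2)
cr=cv2.resize(img[130:230,230:340],None,fx=6,fy=6,interpolation=cv2.INTER_CUBIC);save(cr,'w1c.png')
```

```text
housing z 50.121320925208266
centre [ 555.7 -291.3] r 86.37257774459007 301
97 37 [ 544.7 -301.5] [ 561.5 -281.8]
99 72 [ 545.6 -301. ] [ 561.2 -282.3]
101 102 [ 547.6 -299.3] [ 559.6 -283. ]
103 68 [ 547.4 -298.8] [ 558.3 -286.7]
62 65 [ 554.8 -300.1] [ 561.8 -281.7]
80 68 [ 555.5 -299.1] [ 561.5 -281.7]
knob 394 [ 408.8 -361.1   88. ] [ 432.3 -337.2   99.5] [ 420.5 -349.1   93.8]
```

View pics/w1c.png

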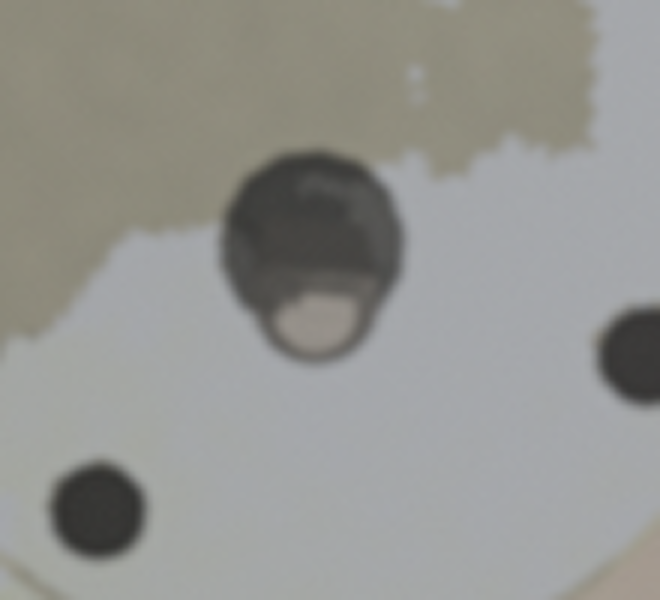

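Run:
```python
from h import *
D=np.load('w1.npz');img,d,T=D['img'],D['d'],D['T'];c=env.calibration('wrist');C=cloud(c,T,d)
np.set_printoptions(precision=2,suppress=True)
mm=(d>0)&(C[...,2]>62)&(C[...,2]<97)&(np.hypot(C[...,0]-554,C[...,1]+291)<20)
q=C[mm]
for it in range(4):
    mu=q[:,:2].mean(0);w,V=np.linalg.eigh(np.cov((q[:,:2]-mu).T));n=V[:,0]*np.sign(V[0,0])
    r=(q[:,:2]-mu)@n;print(len(q),mu,'normal yaw',np.degrees(np.arctan2(n[1],n[0])),'rms',np.sqrt(w[0]),'centre',mu-5*n)
    q=q[abs(r)<1.3*np.sqrt(w[0])+.2]
# spindle seen mask by darkness: tip face bright; pod front edges for changer yaw
hs=cv2.cvtColor(img,cv2.COLOR_RGB2GRAY)
m=((abs(C[...,2]-62)<3)&(d>0)).astype(np.uint8);k=max(cv2.findContours(m,0,1)[0],key=cv2.contourArea)
P=np.array([ray(c,T,u,v,62)[:2] for u,v in k[:,0]],np.float32);print('pod rect',cv2.minAreaRect(P))
# black screw holes on housing
h=((hs<70)&(abs(C[...,2]-50)<6)).astype(np.uint8);n_,l,s,ce=cv2.connectedComponentsWithStats(h)
for i in range(1,n_):
    if 100<s[i,4]<900: print('hole',ce[i],s[i,4],ray(c,T,*ce[i],50))
```

```text
136 [ 559.5  -290.19] normal yaw 13.969657642776983 rms 0.47027049085045775 centre [ 554.65 -291.4 ]
129 [ 559.64 -290.38] normal yaw 12.948213065415997 rms 0.17794635120530208 centre [ 554.77 -291.5 ]
127 [ 559.64 -290.38] normal yaw 12.983947045322873 rms 0.1703424519509567 centre [ 554.77 -291.5 ]
127 [ 559.64 -290.38] normal yaw 12.983947045322873 rms 0.1703424519509567 centre [ 554.77 -291.5 ]
pod rect ((417.8018798828125, -303.9959411621094), (83.33805084228516, 166.04025268554688), 5.277376174926758)
hole [80.56 88.47] 136 [571.38 -74.8   50.  ]
hole [257.99 111.45] 210 [ 604.51 -250.68   50.  ]
hole [ 10.86 113.24] 109 [525.42  -9.57  50.  ]
hole [ 86.64 193.23] 121 [463.27 -94.77  50.  ]
hole [337.6  188.89] 158 [ 552.87 -357.84   50.  ]
hole [245.88 214.79] 151 [ 492.84 -269.91   50.  ]
hole [552.28 366.26] 176 [ 411.46 -719.87   50.  ]
```

```bash
python3 -c "
from h import *
plan([547,264,260],-93.8)"
```

```text
shift [-3.000e-01 -5.292e+02 -1.722e+02] turn [21.48  0.11  0.06] rows 13.34464948457699 | pos [ 543.6 -292.5  259.3] yaw -72.3 j7 -1.02 t 1.4 F [-0.3 -0.1  1.2] gap 85.3
```

{"name": "servo_tool", "arguments": {"targets": [0,-529,-172,21.5,0,0,0,0,-529,-172,21.5,0,0,0,0,-529,-172,21.5,0,0,0,0,-529,-172,21.5,0,0,0,0,-529,-172,21.5,0,0,0,0,-529,-172,21.5,0,0,0,0,-529,-172,21.5,0,0,0,0,-529,-172,21.5,0,0,0,0,-529,-172,21.5,0,0,0,0,-529,-172,21.5,0,0,0,0,-529,-172,21.5,0,0,0,0,-529,-172,21.5,0,0,0,0,-529,-172,21.5,0,0,0,0,-529,-172,21.5,0,0,0,0,-529,-172,21.5,0,0,0,0,-529,-172,21.5,0,0,0]}}

```text
t: 2.78
ee_pos: [547.1, 262.8, 259.3]
tool_rot: [[-0.002, -0.067, -0.998], [-0.0, -0.998, 0.067], [-1.0, 0.0, 0.002]]
force: [-0.0, -0.7, -0.2]
finger_gap: 85.5
```

```bash
cat >> h.py <<'E'
def fitc(Q):
    g=np.ones(len(Q),bool)
    for _ in range(5):
        A=np.c_[2*Q[g],np.ones(g.sum())];s=np.linalg.lstsq(A,(Q[g]**2).sum(1),rcond=None)[0];r=np.sqrt(s[2]+s[:2]@s[:2])
        e=abs(np.hypot(*(Q-s[:2]).T)-r);g=e<max(1.5,1.5*np.median(e))
    return s[:2],r,g.sum()
E
python3 - <<'E'
from h import *
np.set_printoptions(precision=1,suppress=True)
img,d,c,T,st=look('wrist');save(img,'w2.png');np.savez('w2.npz',img=img,d=d,T=T)
C=cloud(c,T,d)
def comps(z0,z1,zp):
    m=((d>0)&(C[...,2]>z0)&(C[...,2]<z1)).astype(np.uint8);m[300:]=0
    n,l,s,ce=cv2.connectedComponentsWithStats(m)
    for i in range(1,n):
        if s[i,4]>80:
            k=max(cv2.findContours((l==i).astype(np.uint8),0,1)[0],key=cv2.contourArea)[:,0]
            Q=np.array([ray(c,T,u,v,zp)[:2] for u,v in k]);q=C[l==i]
            print(zp,s[i,:5],'circle',*fitc(Q),'z',np.median(q[:,2]),'mid',(q[:,:2].min(0)+q[:,:2].max(0))/2)
comps(78,92,84);comps(46,54,50)
plan([547,264,150],-93.8)
E
```

```text
84 [257 168  36  37 749] circle [546.7 266.3] 17.882886339409197 102 z 84.01856576116683 mid [546.1 266.4]
50 [442   0  24  42 177] circle [689.   78.9] 19.35012243940594 80 z 50.094409988907955 mid [687.1  86.5]
50 [466   0  23  38 217] circle [688.6  71.3] 15.28559039690771 65 z 48.87994582943304 mid [688.   64.5]
50 [295 105  39  41 376] circle [600.1 221.8] 19.73894437480254 110 z 49.932134101348055 mid [600.1 221.7]
50 [216 106  39  40 374] circle [605.3 303.7] 19.746895477527012 109 z 50.092240588504126 mid [605.1 303.7]
50 [439 120  29  39 144] circle [575.1  69.9] 20.08351232983942 81 z 50.17992637427733 mid [575.7  77. ]
50 [452 123  30  36 220] circle [573.8  65.8] 18.064321362821357 77 z 48.75411042599174 mid [573.8  61.2]
50 [512 174  15  16  82] circle [525.9  -0.6] 7.346953840881018 35 z 49.97432454745581 mid [524.9  -0.4]
50 [197 180  37  36 347] circle [529.3 333.9] 19.895945477832903 100 z 49.86745449201834 mid [529.1 334.2]
50 [317 180  36  35 335] circle [520.8 201.5] 19.821748773529514 100 z 49.84327599990286 mid [520.6 201.4]
50 [ 86 203  31  33 168] circle [511.7 470.8] 20.19001121989119 66 z 50.365500526133246 mid [512.  464.6]
50 [258 221  35  33 314] circle [477.  270.8] 19.93918958885316 96 z 49.68872040560143 mid [476.8 270.8]
50 [420 221  28  30 116] circle [463.6  81. ] 20.6518397492658 64 z 49.747530518356996 mid [467.3  86.7]
50 [430 228  31  30 185] circle [459.2  75.8] 19.100346434293314 58 z 49.99148216824938 mid [457.7  73.7]
50 [332 284  33  16 119] circle [390.2 185.6] 19.3365038872635 49 z 50.01891553279563 mid [397.8 186.4]
shift [109.3  -2.7   0.5] turn [-0.2  0.1 -0.1] rows 2.621436461106093 | pos [547.6 261.3 259.3] yaw -94.0 j7 -2.38 t 2.8 F [-0.  -0.7 -0.4] gap 85.4
```

View pics/w2.png

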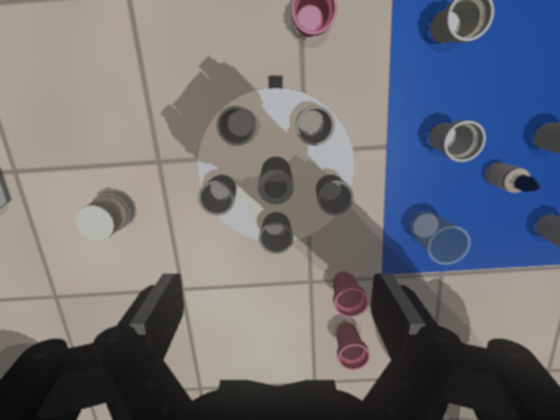

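```bash
python3 -c "
from h import *
for i in range(3): env.read_camera('top'); print(env.get_state()['ee_pos'])
plan([546.7,266.3,52],-93.7)"
```

```text
[547.79884201 260.623463   259.31254836]
[547.8804717  260.54860862 259.43712681]
[547.81662527 260.78446223 259.54008917]
shift [207.5  -5.6   1.1] turn [-0.36  0.11 -0.05] rows 4.97880980501964 | pos [547.8 260.8 259.5] yaw -94.1 j7 -2.38 t 3.0 F [ 0.5 -0.1 -0.1] gap 85.5
```

{"name": "servo_tool", "arguments": {"targets": [150,-5,1,0,0,0,0,150,-5,1,0,0,0,0,150,-5,1,0,0,0,0,150,-5,1,0,0,0,0,150,-5,1,0,0,0,0,150,-5,1,0,0,0,0,150,-5,1,0,0,0,0,150,-5,1,0,0,0,0]}}

```text
t: 3.65
ee_pos: [548.9, 266.4, 112.3]
tool_rot: [[0.002, -0.072, -0.997], [0.001, -0.997, 0.072], [-1.0, -0.001, -0.002]]
force: [0.8, 0.7, -0.1]
finger_gap: 85.5
```

Run:
```python
from h import *
np.set_printoptions(precision=1,suppress=True)
img,d,c,T,st=look('wrist');save(img,'w3.png')
C=cloud(c,T,d)
m=((d>0)&(C[...,2]>78)&(C[...,2]<90)).astype(np.uint8);m[330:]=0
n,l,s,ce=cv2.connectedComponentsWithStats(m)
for i in range(1,n):
    if s[i,4]>200:
        k=max(cv2.findContours((l==i).astype(np.uint8),0,1)[0],key=cv2.contourArea)[:,0]
        Q=np.array([ray(c,T,u,v,84)[:2] for u,v in k]);print(s[i],*fitc(Q))
plan([546.7,266.3,52],-93.7)
```

```text
[ 249  222   62   61 2292] [546.9 266.1] 18.345892260789952 178
shift [60.3  0.3  2.2] turn [-0.4 -0.1  0.1] rows 1.4466996870001156 | pos [548.8 266.4 112.3] yaw -94.1 j7 -2.48 t 3.7 F [-0.5  0.2 -0.1] gap 85.6
```

{"name": "servo_tool", "arguments": {"targets": [0,0,2,-36,0,0,0,0,0,2,-36,0,0,0,0,0,2,-36,0,0,0,0,0,2,-36,0,0,0,0,0,2,-36,0,0,0,0,0,2,-36,0,0,0,0,0,2,-36,0,0,0,0,0,2,-36,0,0,0,0,0,2,-36,0,0,0]}}

```text
t: 4.45
ee_pos: [547.2, 266.6, 112.9]
tool_rot: [[0.003, 0.526, -0.85], [0.001, -0.85, -0.526], [-1.0, 0.001, -0.003]]
force: [-0.5, -0.8, -0.4]
finger_gap: 85.1
```

```bash
python3 -c "
from h import *
plan([546.9,266.1,52],-57.7)"
```

```text
shift [60.9  0.2  0.7] turn [-0.55 -0.2  -0.05] rows 1.460792404815179 | pos [547.2 266.6 112.9] yaw -58.3 j7 -1.94 t 4.5 F [-0.5 -0.8 -0.4] gap 85.1
```

{"name": "servo_tool", "arguments": {"targets": [30,0,0.7,-0.5,0,0,0,61,0,0.7,-0.5,0,0,0,61,0,0.7,-0.5,0,0,0,61,0,0.7,-0.5,0,0,0,61,0,0.7,-0.5,0,0,100,61,0,0.7,-0.5,0,0,255,61,0,0.7,-0.5,0,0,255,61,0,0.7,-0.5,0,0,255,61,0,0.7,-0.5,0,0,255,61,0,0.7,-0.5,0,0,255,61,0,0.7,-0.5,0,0,255,61,0,0.7,-0.5,0,0,255,61,0,0.7,-0.5,0,0,255], "grip_force": 80}}

```text
t: 5.53
ee_pos: [547.8, 266.7, 53.7]
tool_rot: [[0.006, 0.533, -0.846], [0.002, -0.846, -0.533], [-1.0, 0.002, -0.006]]
force: [-0.7, -2.3, 6.1]
finger_gap: 33.5
```

```bash
python3 -c "
from h import *
plan([546.9,266.1,175],-57.7)"
```

```text
shift [-121.3    0.3    0.4] turn [-0.06 -0.33 -0.1 ] rows 2.9095884500034375 | pos [547.8 266.7  53.7] yaw -57.8 j7 -1.98 t 5.5 F [-0.7 -2.3  6.1] gap 33.5
```

{"name": "servo_tool", "arguments": {"targets": [-60,0,0,0,0,0,255,-130,0,0,0,0,0,255,-130,0,0,0,0,0,255,-130,0,0,0,0,0,255,-130,0,0,0,0,0,255,-130,0,0,0,0,0,255,-130,0,0,0,0,0,255]}}

```text
t: 6.12
ee_pos: [545.8, 265.0, 181.5]
tool_rot: [[0.003, 0.533, -0.846], [-0.001, -0.846, -0.533], [-1.0, 0.002, -0.002]]
force: [-0.2, -1.1, -3.5]
finger_gap: 33.5
```

Run:
```python
from h import *
np.set_printoptions(precision=1,suppress=True)
st=env.get_state();z0=st['ee_pos'][2]-53.7
img,d,c,T,st=look('wrist');save(img,'w4.png')
img2,d2,c2,T2,_=look('side')
C=cloud(c,T,d)
for z in (84,50):
  m=((d>0)&(abs(C[...,2]-z-z0)<4)).astype(np.uint8);m[330:]=0
  n,l,s,ce=cv2.connectedComponentsWithStats(m)
  for i in range(1,n):
    if s[i,4]>300:
        k=max(cv2.findContours((l==i).astype(np.uint8),0,1)[0],key=cv2.contourArea)[:,0]
        Q=np.array([ray(c,T,u,v,z+z0)[:2] for u,v in k]);print(z,s[i],*fitc(Q),np.median(C[l==i][:,2])-z0)
plan([554.5,-291.5,195],-57.8+16.7)
```

```text
84 [ 199  274  156   56 3590] [553. 271.] 19.480925038050806 325 83.97329380987576
50 [ 231   85   92   95 2190] [602.8 302.3] 19.89298012388689 264 49.719089217044925
50 [  96  195   87   79 1981] [527.2 332.6] 20.306998273145073 239 49.632207290276895
50 [ 371  195   86   79 2020] [597.5 221. ] 20.349442282286088 239 49.724681775341665
50 [242 240  70  29 419] [545.7 266.3] 16.864003431033705 119 49.96862733616997
shift [-13.6 475.8 289.5] turn [-16.7  -0.1  -0.1] rows 13.359736046173795 | pos [545.7 265.4 181.2] yaw -57.8 j7 -1.88 t 6.2 F [ 0.2 -0.7 -3.8] gap 33.6
```

View pics/w4.png

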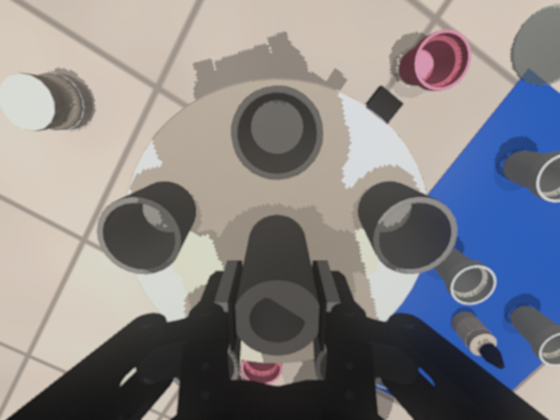

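{"name": "servo_tool", "arguments": {"targets": [-14,475,291,-16.7,0,0,255,-14,475,291,-16.7,0,0,255,-14,475,291,-16.7,0,0,255,-14,475,291,-16.7,0,0,255,-14,475,291,-16.7,0,0,255,-14,475,291,-16.7,0,0,255,-14,475,291,-16.7,0,0,255,-14,475,291,-16.7,0,0,255,-14,475,291,-16.7,0,0,255,-14,475,291,-16.7,0,0,255,-14,475,291,-16.7,0,0,255,-14,475,291,-16.7,0,0,255,-14,475,291,-16.7,0,0,255,-14,475,291,-16.7,0,0,255,-14,475,291,-16.7,0,0,255,-14,475,291,-16.7,0,0,255,-14,475,291,-16.7,0,0,255,-14,475,291,-16.7,0,0,255]}}

```text
t: 7.72
ee_pos: [552.9, -289.4, 194.7]
tool_rot: [[0.001, 0.756, -0.655], [0.001, -0.655, -0.756], [-1.0, -0.0, -0.002]]
force: [-0.1, 0.4, -3.7]
finger_gap: 33.5
```

```bash
cat > hold.py <<'E'
from h import *
from itertools import permutations
np.set_printoptions(precision=1,suppress=True)
img,d,c,T,st=look('wrist');C=cloud(c,T,d);z0=st['ee_pos'][2]-53.7
H=[]
m=((d>0)&(abs(C[...,2]-50-z0)<4)).astype(np.uint8);m[300:]=0
n,l,s,ce=cv2.connectedComponentsWithStats(m)
for i in range(1,n):
    if s[i,4]>700:
        k=max(cv2.findContours((l==i).astype(np.uint8),0,1)[0],key=cv2.contourArea)[:,0]
        q,r,_=fitc(np.array([ray(c,T,u,v,50+z0)[:2] for u,v in k]))
        if 18.5<r<22: H.append(q)
H=np.array(H);A=np.radians([36,108,180,252,324]);M=70*np.c_[np.cos(A),np.sin(A)]
best=None
for p in permutations(range(5),len(H)):
    X=M[list(p)];mx,mh=X.mean(0),H.mean(0);S=(X-mx).T@(H-mh)
    th=np.arctan2(S[0,1]-S[1,0],S[0,0]+S[1,1]);R=np.array([[np.cos(th),-np.sin(th)],[np.sin(th),np.cos(th)]])
    e=np.abs((X-mx)@R.T-(H-mh)).max()
    if abs(np.degrees(th)-13)<30 and (best is None or e<best[0]): best=(e,np.degrees(th),mh-R@mx)
print(H,'err,yaw,centre',best,'ee',st['ee_pos'])
plan([555.8,-290.8,150],-41.1)
E
python3 hold.py
```

```text
[[ 597.  -237.1]
 [ 515.8 -230.1]
 [ 615.5 -316.4]] err,yaw,centre (np.float64(0.5955269010922635), np.float64(13.111612872979055), array([ 551.4, -289.7])) ee [ 552.9 -289.4  194.7]
shift [44.9  2.9 -0.8] turn [ 0.2 -0.1 -0. ] rows 1.0802419744087373 | pos [ 553.1 -289.5  194.9] yaw -40.9 j7 -0.65 t 7.8 F [ 0.9 -0.2 -3.5] gap 33.2
```

{"name": "servo_tool", "arguments": {"targets": [30,3.5,-0.8,0,0,0,255,30,3.5,-0.8,0,0,0,255,30,3.5,-0.8,0,0,0,255,30,3.5,-0.8,0,0,0,255,30,3.5,-0.8,0,0,0,255,30,3.5,-0.8,0,0,0,255]}}

```text
t: 8.27
ee_pos: [557.1, -291.2, 166.2]
tool_rot: [[0.003, 0.756, -0.655], [-0.0, -0.655, -0.756], [-1.0, 0.002, -0.002]]
force: [-0.1, 0.1, -4.1]
finger_gap: 33.3
```

```bash
python3 hold.py
```

```text
[[ 601.2 -238.8]
 [ 520.  -231.9]
 [ 619.7 -318.2]] err,yaw,centre (np.float64(0.6126991885481132), np.float64(13.12505413555524), array([ 555.6, -291.5])) ee [ 557.1 -291.2  166.2]
shift [16.1 -1.2  0.4] turn [ 0.2 -0.1 -0.1] rows 0.386711718457467 | pos [ 556.9 -291.3  166.1] yaw -40.9 j7 -0.67 t 8.3 F [-0.1 -0.5 -4.5] gap 33.4
```

{"name": "servo_tool", "arguments": {"targets": [4,-0.6,0.5,0,0,0,255,7,-0.6,0.5,0,0,0,255,10,-0.6,0.5,0,0,0,255,12,-0.6,0.5,0,0,0,255,14,-0.6,0.5,0,0,0,255,16,-0.6,0.5,0,0,0,255,18,-0.6,0.5,0,0,0,255,18,-0.6,0.5,0,0,0,255]}}

```text
t: 8.98
ee_pos: [555.9, -291.2, 147.5]
tool_rot: [[0.002, 0.756, -0.655], [0.0, -0.655, -0.756], [-1.0, 0.001, -0.002]]
force: [0.1, -0.2, -3.5]
finger_gap: 33.5
```

{"name": "servo_tool", "arguments": {"targets": [4,0,0,0,0,0,255,8,0,0,0,0,0,255,12,0,0,0,0,0,255,16,0,0,0,0,0,255,20,0,0,0,0,0,255,24,0,0,0,0,0,255,28,0,0,0,0,0,255,31,0,0,0,0,0,255,34,0,0,0,0,0,255,34,0,0,0,0,0,255]}}

```text
t: 9.82
ee_pos: [556.2, -290.8, 113.3]
tool_rot: [[0.002, 0.756, -0.654], [0.001, -0.654, -0.756], [-1.0, 0.001, -0.002]]
force: [0.3, 0.5, -4.3]
finger_gap: 33.4
```

{"name": "servo_tool", "arguments": {"targets": [1,0,0,0,0,0,255,1.5,0,0,0,0,0,255,1.5,0,0,0,0,0,100,1.5,0,0,0,0,0,60,1,0,0,0,0,0,0,0,0,0,0,0,0,0,-20,0,0,0,0,0,0,-60,0,0,0,0,0,0,-100,0,0,0,0,0,0,-147,0,0,0,0,0,0,-147,0,0,0,0,0,0,-147,0,0,0,0,0,0,-147,0,0,0,0,0,0,-147,0,0,0,0,0,0]}}

```text
t: 10.98
ee_pos: [554.8, -290.9, 258.8]
tool_rot: [[0.0, 0.756, -0.655], [0.001, -0.655, -0.756], [-1.0, -0.001, -0.001]]
force: [-1.0, 1.2, -0.8]
finger_gap: 85.5
```

```bash
sed 's/^img.*/img,d,c,T,st=look("wrist");C=cloud(c,T,d);z0=58;save(img,"w5.png")/; s/>700/>200/' hold.py > hold2.py
cat >> hold2.py <<'E'
m=(d>0)&(C[...,2]>138)&(C[...,2]<146);m[330:]=0;print('hub z',np.median(C[m][:,2]),m.sum())
for h in H:
    m=(np.abs(np.hypot(C[...,0]-h[0],C[...,1]-h[1])-18.8)<1.5)&(d>0)&(C[...,2]>80);print(h,'mouth z',np.median(C[m][:,2]))
E
python3 hold2.py
```

```text
[[ 600.2 -238.4]
 [ 518.6 -231.4]
 [ 619.  -318.1]
 [ 487.1 -306.9]
 [ 549.  -360.4]] err,yaw,centre (np.float64(0.4433411254873789), np.float64(13.20454735267559), array([ 554.8, -291. ])) ee [ 554.8 -290.9  258.8]
shift [108.4   1.   -0.6] turn [ 0.2 -0.1  0.1] rows 2.5987642421358785 | pos [ 554.7 -290.8  258.4] yaw -40.9 j7 -0.6 t 11.0 F [-0.2  0.  -0.5] gap 85.5
hub z 142.14032713708664 1034
[ 600.2 -238.4] mouth z 108.10386959769119
[ 518.6 -231.4] mouth z 304.8312378702537
[ 619.  -318.1] mouth z 302.83999942726325
[ 487.1 -306.9] mouth z 104.42853096849103
[ 549.  -360.4] mouth z 105.19297034007599
```

View pics/w5.png

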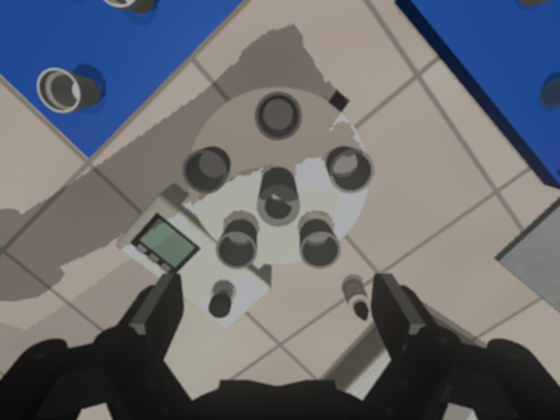

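```bash
cat > cup.py <<'E'
import sys
from h import *
np.set_printoptions(precision=1,suppress=True)
x,y,z=map(float,sys.argv[1:4]);yaw=float(sys.argv[4])
img,d,c,T,st=look('wrist');C=cloud(c,T,d)
m=((d>0)&(abs(C[...,2]-56)<5)&(np.hypot(C[...,0]-x,C[...,1]-y)<70)).astype(np.uint8);m[340:]=0
n,l,s,ce=cv2.connectedComponentsWithStats(m)
for i in range(1,n):
    if s[i,4]>60:
        k=max(cv2.findContours((l==i).astype(np.uint8),0,1)[0],key=cv2.contourArea)[:,0]
        q,r,g=fitc(np.array([ray(c,T,u,v,56)[:2] for u,v in k]));col=img[l==i].mean(0)
        print(q,'r',r,g,'z',np.median(C[l==i][:,2]),'rgb',col,s[i,:4])
        if abs(r-21)<2.5 and col[0]-col[1]<30: plan([*q,z],yaw)
E
python3 -c "
from h import *
plan([451,-82,170],-41)"
```

```text
shift [  88.8 -214.9  -89.9] turn [ 0.12 -0.06  0.1 ] rows 5.979032886839267 | pos [ 554.7 -290.8  258.4] yaw -40.9 j7 -0.6 t 11.0 F [-0.2  0.  -0.5] gap 85.5
```

{"name": "servo_tool", "arguments": {"targets": [89,-215,-90,0,0,0,0,89,-215,-90,0,0,0,0,89,-215,-90,0,0,0,0,89,-215,-90,0,0,0,0,89,-215,-90,0,0,0,0,89,-215,-90,0,0,0,0,89,-215,-90,0,0,0,0,89,-215,-90,0,0,0,0,89,-215,-90,0,0,0,75,89,-215,-90,0,0,0,75]}}

```text
t: 11.87
ee_pos: [451.7, -82.9, 169.8]
tool_rot: [[-0.0, 0.755, -0.656], [0.002, -0.656, -0.755], [-1.0, -0.002, -0.002]]
force: [-0.6, 1.0, 1.0]
finger_gap: 64.3
```

```bash
python3 cup.py 451 -82 39 -41
```

```text
[451.2 -79.5] r 20.76876611960953 142 z 55.73081931678695 rgb [140.8 141.5 138.5] [249 178  52  50]
shift [130.9  -2.6  -2.1] turn [-0.  -0.1  0.1] rows 3.140093597750353 | pos [451.8 -83.1 169.9] yaw -41.0 j7 -0.92 t 11.9 F [ 0.4  0.5 -0.2] gap 60.5
```

{"name": "servo_tool", "arguments": {"targets": [40,-2.6,-2.1,0,0,0,75,80,-2.6,-2.1,0,0,0,75,115,-2.6,-2.1,0,0,0,75,131,-2.6,-2.1,0,0,0,75,131,-2.6,-2.1,0,0,0,75,131,-2.6,-2.1,0,0,0,75,131,-2.6,-2.1,0,0,0,130,131,-2.6,-2.1,0,0,0,255,131,-2.6,-2.1,0,0,0,255,131,-2.6,-2.1,0,0,0,255,131,-2.6,-2.1,0,0,0,255,131,-2.6,-2.1,0,0,0,255,131,-2.6,-2.1,0,0,0,255], "grip_force": 40}}

```text
t: 13.0
ee_pos: [452.9, -79.9, 40.5]
tool_rot: [[0.003, 0.755, -0.656], [0.001, -0.656, -0.755], [-1.0, 0.002, -0.003]]
force: [0.1, -0.4, 7.2]
finger_gap: 39.3
```

{"name": "servo_tool", "arguments": {"targets": [-40,0,0,0,0,0,255,-80,0,0,0,0,0,255,-120,0,0,0,0,0,255,-160,0,0,0,0,0,255,-160,174,149,0,0,0,255,-160,174,149,0,0,0,255,-160,174,149,0,0,0,255,-160,174,149,0,0,0,255,-160,174,149,0,0,0,255,-160,174,149,0,0,0,255,-160,174,149,0,0,0,255,-160,174,149,0,0,0,255,-160,174,149,0,0,0,255]}}

```text
t: 14.08
ee_pos: [485.9, -305.5, 200.9]
tool_rot: [[0.004, 0.755, -0.656], [0.001, -0.656, -0.755], [-1.0, 0.002, -0.004]]
force: [0.4, 1.4, 0.3]
finger_gap: 39.7
```

Run:
```python
from h import *
img,d,c,T,st=look('wrist');save(img,'w6.png')
C=cloud(c,T,d);R=np.array(st['tool_rot']);L=(C-st['ee_pos'])@R
m=(d>0)&(np.abs(L[...,1])<17)&(np.abs(L[...,2])<24)&(np.abs(L[...,0])<30)
print('near-TCP tool x range',np.percentile(L[m][:,0],[1,5,50,95]),m.sum())
plan([486.6,-307.1,117],-41)
```

```text
near-TCP tool x range [-16.31638362 -15.61363666  -3.38421619  25.46347262] 6292
shift [83.9  1.7  1.5] turn [ 0.11 -0.19 -0.11] rows 2.0129488386414685 | pos [ 486.  -304.9  200.9] yaw -40.9 j7 -0.56 t 14.1 F [ 0.1 -0.  -0.1] gap 40.0
```

View pics/w6.png

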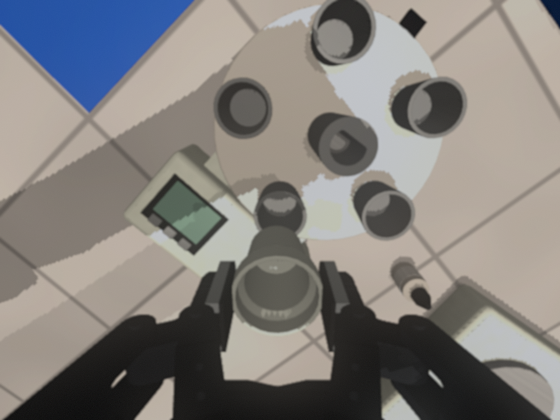

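{"name": "servo_tool", "arguments": {"targets": [35,1.7,1.5,0,0,0,255,60,1.7,1.5,0,0,0,255,75,1.7,1.5,0,0,0,255,82,1.7,1.5,0,0,0,255,84,1.7,1.5,0,0,0,255,86,1.7,1.5,0,0,0,255,86,1.7,1.5,0,0,0,255]}}

```text
t: 14.72
ee_pos: [486.9, -306.7, 115.6]
tool_rot: [[0.004, 0.756, -0.654], [0.001, -0.654, -0.756], [-1.0, 0.002, -0.003]]
force: [0.1, 0.3, -0.6]
finger_gap: 39.7
```

Baseline force is about 0. Next I step down onto the taper.

{"name": "servo_tool", "arguments": {"targets": [1.5,0,0,0,0,0,255,3,0,0,0,0,0,255,4,0,0,0,0,0,255,4,0,0,0,0,0,255]}}

```text
t: 15.05
ee_pos: [487.1, -306.7, 111.7]
tool_rot: [[0.004, 0.756, -0.654], [0.001, -0.654, -0.756], [-1.0, 0.003, -0.004]]
force: [0.9, 0.7, -0.2]
finger_gap: 39.8
```

{"name": "servo_tool", "arguments": {"targets": [0.7,0,0,0,0,0,255,1.4,0,0,0,0,0,255,1.4,0,0,0,0,0,255,1.4,0,0,0,0,0,255]}}

```text
t: 15.38
ee_pos: [487.2, -306.7, 110.3]
tool_rot: [[0.005, 0.756, -0.654], [0.001, -0.654, -0.756], [-1.0, 0.003, -0.004]]
force: [0.2, -0.4, 0.3]
finger_gap: 39.8
```

{"name": "servo_tool", "arguments": {"targets": [0.7,0,0,0,0,0,255,1.2,0,0,0,0,0,255,1.2,0,0,0,0,0,255,1.2,0,0,0,0,0,255]}}

```text
t: 15.72
ee_pos: [487.3, -306.6, 109.2]
tool_rot: [[0.005, 0.756, -0.654], [0.001, -0.654, -0.756], [-1.0, 0.003, -0.004]]
force: [-0.0, -0.2, 1.2]
finger_gap: 39.8
```

{"name": "servo_tool", "arguments": {"targets": [0.8,0,0,0,0,0,255,0.8,0,0,0,0,0,255,0.8,0,0,0,0,0,255]}}

```text
t: 15.97
ee_pos: [487.2, -306.8, 108.5]
tool_rot: [[0.005, 0.756, -0.654], [0.001, -0.654, -0.756], [-1.0, 0.003, -0.004]]
force: [-1.2, -0.0, 2.2]
finger_gap: 39.8
```

{"name": "servo_tool", "arguments": {"targets": [0.9,0,0,0,0,0,255,0.9,0,0,0,0,0,255,0.9,0,0,0,0,0,255]}}

```text
t: 16.22
ee_pos: [487.2, -307.0, 107.8]
tool_rot: [[0.004, 0.756, -0.654], [0.0, -0.654, -0.756], [-1.0, 0.003, -0.003]]
force: [-2.0, -0.2, 5.5]
finger_gap: 39.9
```

{"name": "servo_tool", "arguments": {"targets": [0.4,0,0,0,0,0,255,0.4,0,0,0,0,0,255,0.2,0,0,0,0,0,110,0,0,0,0,0,0,80,0,0,0,0,0,0,75,0,0,0,0,0,0,75,-10,0,0,0,0,0,75,-40,0,0,0,0,0,75,-80,0,0,0,0,0,75,-100,0,0,0,0,0,75,-100,0,0,0,0,0,75,-100,0,0,0,0,0,75,-100,0,0,0,0,0,75]}}

```text
t: 17.3
ee_pos: [486.2, -307.1, 207.6]
tool_rot: [[0.004, 0.756, -0.654], [0.0, -0.654, -0.756], [-1.0, 0.003, -0.003]]
force: [-0.4, 0.1, -0.5]
finger_gap: 60.2
```

```bash
cat > nest.py <<'E'
from h import *
np.set_printoptions(precision=1,suppress=True)
img,d,c,T,st=look('wrist');C=cloud(c,T,d)
m=(d>0)&(abs(C[...,2]-142)<3);m[340:]=0;print('hub z',np.median(C[m][:,2]),m.sum())
a=np.radians(13.2+np.array([36,108,180,252,324]));H=np.c_[554.8+70*np.cos(a),-291.1+70*np.sin(a)]
m=((d>0)&(C[...,2]>120)&(C[...,2]<134)).astype(np.uint8);m[340:]=0
n,l,s,ce=cv2.connectedComponentsWithStats(m)
for i in range(1,n):
    if s[i,4]>150:
        q=C[l==i];k=max(cv2.findContours((l==i).astype(np.uint8),0,1)[0],key=cv2.contourArea)[:,0]
        zt=np.percentile(q[:,2],80);f=fitc(np.array([ray(c,T,u,v,zt)[:2] for u,v in k]))
        dd=np.hypot(*(H-f[0]).T);print('cup in holder',dd.argmin(),'off',dd.min(),f,'rim z pct',np.percentile(q[:,2],[50,70,90]),'foot rel',np.percentile(q[:,2],[50,70,90])-56-58,s[i,:5])
E
python3 nest.py; python3 -c "
from h import *
plan([565.5,-59,170],-90)"
```

```text
hub z 142.18746611765636 1848
cup in holder 3 off 66.49373212991253 (array([ 553.4, -294.5]), np.float64(8.709261203250106), np.int64(74)) rim z pct [127.6 130.3 132.8] foot rel [13.6 16.3 18.8] [329 127  30  33 184]
cup in holder 2 off 2.005891082559164 (array([ 488.2, -305.8]), np.float64(20.840391825207117), np.int64(159)) rim z pct [124.9 125.5 126.2] foot rel [10.9 11.5 12.2] [250 188  58  57 740]
shift [  37.4 -102.1 -239.5] turn [ 4.912e+01 -1.800e-01 -2.000e-02] rows 6.86012874273334 | pos [ 485.8 -306.9  206.9] yaw -40.9 j7 -0.55 t 17.4 F [-0.2  0.1 -0.5] gap 60.4
```

{"name": "servo_tool", "arguments": {"targets": [37,-102,-239,49,0,0,75,37,-102,-239,49,0,0,75,37,-102,-239,49,0,0,75,37,-102,-239,49,0,0,75,37,-102,-239,49,0,0,75,37,-102,-239,49,0,0,75,37,-102,-239,49,0,0,75,37,-102,-239,49,0,0,75,37,-102,-239,49,0,0,75,37,-102,-239,49,0,0,75,37,-102,-239,49,0,0,75]}}

```text
t: 18.27
ee_pos: [564.5, -61.3, 169.6]
tool_rot: [[0.001, 0.001, -1.0], [0.0, -1.0, -0.001], [-1.0, -0.0, -0.001]]
force: [-0.6, -0.4, 0.2]
finger_gap: 60.3
```

```bash
python3 cup.py 565 -59 39 -90
```

```text
[566.9 -56.9] r 20.74560841494368 143 z 55.761295409184896 rgb [154.9 155.4 151.3] [248 177  51  50]
shift [130.9  -4.5  -2. ] turn [ 0.  -0.1  0. ] rows 3.140490018543355 | pos [564.6 -61.4 169.9] yaw -90.0 j7 -1.82 t 18.3 F [-0.8 -0.6  0.7] gap 60.6
[525.8  -5.4] r 8.35666189907594 41 z 57.29492128212459 rgb [31.9 38.2 58.2] [204 239  19  20]
```

{"name": "servo_tool", "arguments": {"targets": [40,-4.5,-2,0,0,0,75,80,-4.5,-2,0,0,0,75,115,-4.5,-2,0,0,0,75,131,-4.5,-2,0,0,0,75,131,-4.5,-2,0,0,0,75,131,-4.5,-2,0,0,0,130,131,-4.5,-2,0,0,0,255,131,-4.5,-2,0,0,0,255,131,-4.5,-2,0,0,0,255,131,-4.5,-2,0,0,0,255,131,-4.5,-2,0,0,0,255,95,-4.5,-2,0,0,0,255,55,-4.5,-2,0,0,0,255,15,-4.5,-2,0,0,0,255,-25,-4.5,-2,0,0,0,255,-35,30,10,0,0,0,255,-35,70,22,0,0,0,255,-35,110,34,0,0,0,255,-35,150,44,0,0,0,255,-35,170,46,0,0,0,255]}}

```text
t: 19.98
ee_pos: [515.8, -238.2, 204.9]
tool_rot: [[0.0, -0.006, -1.0], [-0.003, -1.0, 0.006], [-1.0, 0.003, -0.0]]
force: [0.2, -1.0, -1.0]
finger_gap: 39.7
```

```bash
cat > held.py <<'E'
import sys
from h import *
img,d,c,T,st=look('wrist');st=env.get_state()
C=cloud(c,T,d);R=np.array(st['tool_rot']);L=(C-st['ee_pos'])@R
m=(d>0)&(np.abs(L[...,1])<17)&(np.abs(L[...,2])<24)&(np.abs(L[...,0])<30)
b=np.percentile(L[m][:,0],[1,5]);print('rim tool x',b,'foot off ~',56+b[1])
i=int(sys.argv[1]);a=np.radians(13.2+36+72*i)
plan([554.8+70*np.cos(a),-291.1+70*np.sin(a),112.5],*(float(v) for v in sys.argv[2:]))
E
python3 held.py 1
```

```text
rim tool x [-27.30853778 -17.49860579] foot off ~ 38.501394206040715
shift [ 92.1 -10.7  -2.7] turn [ 0.   -0.02 -0.26] rows 2.2245048194417363 | pos [ 515.8 -241.5  204.7] yaw -90.6 j7 -1.46 t 20.0 F [-0.3 -3.7  0.3] gap 39.7
```

{"name": "servo_tool", "arguments": {"targets": [30,-10.7,-2.7,0,0,0,255,60,-10.7,-2.7,0,0,0,255,78,-10.7,-2.7,0,0,0,255,85,-10.7,-2.7,0,0,0,255,90,-10.7,-2.7,0,0,0,255,92,-10.7,-2.7,0,0,0,255,92,-10.7,-2.7,0,0,0,255]}}

```text
t: 20.62
ee_pos: [519.3, -231.3, 113.4]
tool_rot: [[0.002, -0.01, -1.0], [-0.005, -1.0, 0.01], [-1.0, 0.005, -0.002]]
force: [0.6, -1.5, -0.1]
finger_gap: 39.9
```

{"name": "servo_tool", "arguments": {"targets": [1.5,0,0,0,0,0,255,3,0,0,0,0,0,255,4,0,0,0,0,0,255,4,0,0,0,0,0,255,4,0,0,0,0,0,255]}}

```text
t: 21.03
ee_pos: [519.6, -231.5, 109.7]
tool_rot: [[0.002, -0.01, -1.0], [-0.006, -1.0, 0.01], [-1.0, 0.006, -0.002]]
force: [0.4, -1.6, 1.3]
finger_gap: 39.4
```

{"name": "servo_tool", "arguments": {"targets": [0.8,0,0,0,0,0,255,1.2,0,0,0,0,0,255,1.2,0,0,0,0,0,255,1.2,0,0,0,0,0,255]}}

```text
t: 21.37
ee_pos: [519.7, -231.6, 108.6]
tool_rot: [[0.002, -0.01, -1.0], [-0.006, -1.0, 0.01], [-1.0, 0.006, -0.002]]
force: [0.1, -1.3, 1.4]
finger_gap: 39.5
```

{"name": "servo_tool", "arguments": {"targets": [0.8,0,0,0,0,0,255,0.8,0,0,0,0,0,255,0.8,0,0,0,0,0,255]}}

```text
t: 21.62
ee_pos: [519.8, -231.6, 107.9]
tool_rot: [[0.003, -0.01, -1.0], [-0.006, -1.0, 0.01], [-1.0, 0.006, -0.003]]
force: [1.1, -1.0, 2.7]
finger_gap: 39.6
```

{"name": "servo_tool", "arguments": {"targets": [0.8,0,0,0,0,0,255,0.8,0,0,0,0,0,255,0.8,0,0,0,0,0,255]}}

```text
t: 21.87
ee_pos: [520.0, -231.5, 107.2]
tool_rot: [[0.003, -0.01, -1.0], [-0.006, -1.0, 0.01], [-1.0, 0.006, -0.003]]
force: [0.9, -1.3, 3.6]
finger_gap: 39.5
```

{"name": "servo_tool", "arguments": {"targets": [0.8,0,0,0,0,0,255,0.8,0,0,0,0,0,255,0.8,0,0,0,0,0,255]}}

```text
t: 22.12
ee_pos: [520.2, -231.5, 106.7]
tool_rot: [[0.003, -0.01, -1.0], [-0.006, -1.0, 0.01], [-1.0, 0.006, -0.003]]
force: [0.0, -0.4, 4.9]
finger_gap: 39.8
```

Run:
```python
from h import *
np.set_printoptions(precision=1,suppress=True)
img,d,c,T,st=look('wrist');save(img,'w7.png');C=cloud(c,T,d)
m=(d>0)&(np.hypot(C[...,0]-554.8,C[...,1]+291)<22)&(C[...,2]>135)&(C[...,2]<150);print('hub',m.sum(),np.median(C[m][:,2]) if m.any() else 0)
m=(d>0)&(np.abs(np.hypot(C[...,0]-518.5,C[...,1]+231.2)-20)<3)&(C[...,2]>115)&(C[...,2]<135);q=C[m][:,2];print(m.sum(),np.histogram(q,bins=np.arange(115,136)))
print(env.get_state()['force'])
```

```text
hub 6787 142.2668098719322
3130 (array([194, 207, 204, 197, 208, 219, 296, 727, 490,  60,  32,  29,  29,
        35,  35,  28,  34,  31,  39,  36]), array([115, 116, 117, 118, 119, 120, 121, 122, 123, 124, 125, 126, 127,
       128, 129, 130, 131, 132, 133, 134, 135]))
[ 0.5 -0.8  5.7]
```

View pics/w7.png

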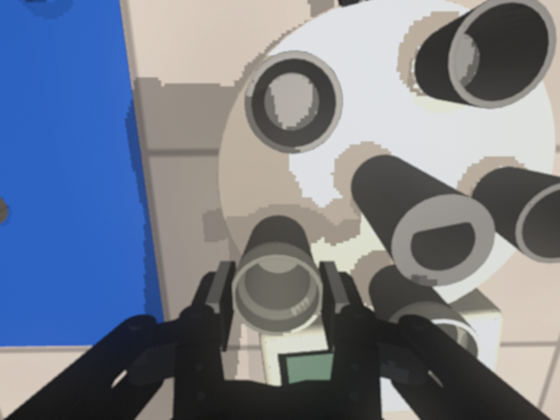

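Run:
```python
from h import *
np.set_printoptions(precision=1,suppress=True)
img,d,c,T,st=look('wrist');C=cloud(c,T,d)
z=C[...,2]
for nm,(u0,u1,v0,v1) in {'held rim':(230,325,240,335),'cup h2':(385,485,300,375),'holder0':(245,345,50,155),'holder4':(445,556,0,110)}.items():
    q=z[v0:v1,u0:u1];q=q[(d[v0:v1,u0:u1]>0)];h,e=np.histogram(q,bins=np.arange(100,150));i=h.argsort()[-5:][::-1];print(nm,[(e[j],h[j]) for j in sorted(i)])
# profile along column across the held rim's far edge and along front edge
for v in range(246,340,4): print(v,z[v,278],end='; ')
```

```text
held rim [(np.int64(111), np.int64(283)), (np.int64(112), np.int64(355)), (np.int64(113), np.int64(299)), (np.int64(122), np.int64(706)), (np.int64(123), np.int64(517))]
cup h2 [(np.int64(107), np.int64(191)), (np.int64(108), np.int64(123)), (np.int64(114), np.int64(123)), (np.int64(124), np.int64(177)), (np.int64(125), np.int64(172))]
holder0 [(np.int64(101), np.int64(130)), (np.int64(106), np.int64(401)), (np.int64(107), np.int64(995)), (np.int64(108), np.int64(749)), (np.int64(109), np.int64(163))]
holder4 [(np.int64(107), np.int64(309)), (np.int64(108), np.int64(416)), (np.int64(109), np.int64(874)), (np.int64(110), np.int64(1187)), (np.int64(111), np.int64(565))]
246 114.47792338837172; 250 118.56002550683937; 254 121.88321803834981; 258 122.04156820215725; 262 76.63289758209106; 266 75.78452456607226; 270 75.95628474711916; 274 77.07477831215678; 278 83.20708924537036; 282 85.59037718607382; 286 89.2340080630151; 290 93.39984780295049; 294 97.19937399958809; 298 101.4899331529898; 302 105.02166793121589; 306 107.33079823029513; 310 110.19502325353923; 314 111.2509957435731; 318 113.5103599564411; 322 116.49528612321566; 326 118.64185773035393; 330 122.34347227210152; 334 122.74327629773435; 338 62.12744165016309;
```

{"name": "servo_tool", "arguments": {"targets": [0.4,0,0,0,0,0,255,0.4,0,0,0,0,0,255,0.2,0,0,0,0,0,110,0,0,0,0,0,0,80,0,0,0,0,0,0,75,0,0,0,0,0,0,75,-10,0,0,0,0,0,75,-40,0,0,0,0,0,75,-80,0,0,0,0,0,75,-115,0,0,0,0,0,75,-115,0,0,0,0,0,75,-115,0,0,0,0,0,75,-115,0,0,0,0,0,75,-115,0,0,0,0,0,75]}}

```text
t: 23.38
ee_pos: [518.7, -230.6, 220.5]
tool_rot: [[0.001, -0.01, -1.0], [-0.005, -1.0, 0.01], [-1.0, 0.005, -0.001]]
force: [0.5, -0.1, -0.0]
finger_gap: 60.2
```

```bash
python3 nest.py; python3 -c "
from h import *
plan([574,65,170],-90)"
```

```text
hub z 142.11676143836146 1566
cup in holder 0 off 65.86705492242912 (array([ 557.5, -288. ]), np.float64(16.07556178177453), np.int64(80)) rim z pct [126.9 129.7 132.5] foot rel [12.9 15.7 18.5] [335 139  36  39 215]
cup in holder 3 off 68.33000944567834 (array([ 553.8, -292.7]), np.float64(10.42068121176634), np.int64(51)) rim z pct [127.6 130.2 132.8] foot rel [13.6 16.2 18.8] [353 158  27  25 213]
cup in holder 1 off 2.1771942523244956 (array([ 520.7, -231.7]), np.float64(20.780058578140494), np.int64(152)) rim z pct [124.5 125.  125.6] foot rel [10.5 11.  11.6] [252 183  55  54 639]
cup in holder 2 off 2.612641619480052 (array([ 489.1, -306.1]), np.float64(21.213926676538435), np.int64(142)) rim z pct [124.6 125.3 126. ] foot rel [10.6 11.3 12. ] [347 221  54  51 701]
shift [  48.9 -296.4  -52.3] turn [-0.56 -0.04 -0.27] rows 7.311661179537388 | pos [ 518.7 -230.6  220.3] yaw -90.6 j7 -1.47 t 23.4 F [-0.7  0.2 -0.2] gap 60.2
```

{"name": "servo_tool", "arguments": {"targets": [49,-296,-52,0,0,0,75,49,-296,-52,0,0,0,75,49,-296,-52,0,0,0,75,49,-296,-52,0,0,0,75,49,-296,-52,0,0,0,75,49,-296,-52,0,0,0,75,49,-296,-52,0,0,0,75,49,-296,-52,0,0,0,75,49,-296,-52,0,0,0,75,49,-296,-52,0,0,0,75,49,-296,-52,0,0,0,75]}}

```text
t: 24.35
ee_pos: [573.1, 63.2, 168.9]
tool_rot: [[-0.001, -0.011, -1.0], [-0.006, -1.0, 0.011], [-1.0, 0.006, 0.001]]
force: [-0.0, -1.2, 0.2]
finger_gap: 60.1
```

```bash
python3 cup.py 574 65 39 -90
```

```text
[574.9  68.1] r 20.759716113068976 145 z 55.742583518808004 rgb [138.3 138.  133.8] [246 178  52  50]
shift [130.2  -6.3  -1.6] turn [-0.7  0.  -0.3] rows 3.1252152063753256 | pos [573.3  62.6 169.2] yaw -90.7 j7 -2.07 t 24.4 F [ 0.6 -0.8 -0. ] gap 60.8
```

{"name": "servo_tool", "arguments": {"targets": [40,-6,-1.6,0,0,-0.3,75,80,-6,-1.6,0,0,-0.3,75,115,-6,-1.6,0,0,-0.3,75,131,-6,-1.6,0,0,-0.3,75,131,-6,-1.6,0,0,-0.3,75,131,-6,-1.6,0,0,-0.3,130,131,-6,-1.6,0,0,-0.3,255,131,-6,-1.6,0,0,-0.3,255,131,-6,-1.6,0,0,-0.3,255,131,-6,-1.6,0,0,-0.3,255,131,-6,-1.6,0,0,-0.3,255,95,-6,-1.6,0,0,-0.3,255,55,-6,-1.6,0,0,-0.3,255,15,-6,-1.6,0,0,-0.3,255,-25,-6,-1.6,0,0,-0.3,255,-40,-6,-1.6,0,0,-0.3,255,-40,36,-1.6,0,0,-0.3,255,-40,76,-10,0,0,-0.3,255]}}

```text
t: 25.9
ee_pos: [582.6, -10.3, 212.5]
tool_rot: [[0.003, -0.004, -1.0], [-0.001, -1.0, 0.004], [-1.0, 0.001, -0.003]]
force: [0.7, -0.7, -1.5]
finger_gap: 39.6
```

```bash
python3 held.py 0
```

```text
rim tool x [-29.17175627 -25.65658347] foot off ~ 30.343416526744853
shift [ 99.9 211.7 -20.3] turn [ 0.   -0.11 -0.47] rows 5.635204222110959 | pos [584.3 -25.2 210.6] yaw -91.1 j7 -1.89 t 25.9 F [  2.3 -10.1  -1.5] gap 39.9
```

{"name": "servo_tool", "arguments": {"targets": [0,40,-5,0,0,-0.3,255,0,80,-10,0,0,-0.3,255,0,120,-15,0,0,-0.3,255,0,160,-18,0,0,-0.3,255,0,190,-20,0,0,-0.3,255,0,205,-21,0,0,-0.3,255,0,212,-21,0,0,-0.3,255,0,212,-21,0,0,-0.3,255,0,212,-21,0,0,-0.3,255]}}

```text
t: 26.7
ee_pos: [601.2, -235.3, 212.4]
tool_rot: [[0.002, -0.018, -1.0], [-0.001, -1.0, 0.018], [-1.0, 0.001, -0.002]]
force: [0.1, -0.1, -0.2]
finger_gap: 39.7
```

```bash
python3 held.py 0
```

```text
rim tool x [-17.32635377 -16.67794718] foot off ~ 39.32205282064419
shift [100.1   3.6   1.1] turn [ 0.   -0.12 -0.08] rows 2.402142518667728 | pos [ 601.5 -234.4  212.6] yaw -90.9 j7 -1.54 t 26.8 F [-0.7  0.9  1.2] gap 39.8
```

{"name": "servo_tool", "arguments": {"targets": [30,3.5,0.3,0,0,0,255,60,3.5,0.3,0,0,0,255,80,3.5,0.3,0,0,0,255,90,3.5,0.3,0,0,0,255,96,3.5,0.3,0,0,0,255,100,3.5,0.3,0,0,0,255,102,3.5,0.3,0,0,0,255,103,3.5,0.3,0,0,0,255,103,3.5,0.3,0,0,0,255]}}

```text
t: 27.5
ee_pos: [602.1, -238.3, 110.8]
tool_rot: [[0.004, -0.017, -1.0], [-0.002, -1.0, 0.017], [-1.0, 0.002, -0.004]]
force: [-1.4, -2.0, 3.1]
finger_gap: 39.8
```

{"name": "servo_tool", "arguments": {"targets": [0.8,0,0.5,0,0,0,255,0.8,0,0.5,0,0,0,255,0.8,0,0.5,0,0,0,255]}}

```text
t: 27.75
ee_pos: [602.1, -238.3, 110.7]
tool_rot: [[0.005, -0.017, -1.0], [-0.003, -1.0, 0.017], [-1.0, 0.003, -0.005]]
force: [-2.2, -1.4, 3.3]
finger_gap: 40.2
```

{"name": "servo_tool", "arguments": {"targets": [1.5,0,0.5,0,0,0,255,1.5,0,0.5,0,0,0,255,1.5,0,0.5,0,0,0,255]}}

```text
t: 28.0
ee_pos: [602.2, -238.4, 109.9]
tool_rot: [[0.006, -0.017, -1.0], [-0.003, -1.0, 0.017], [-1.0, 0.003, -0.006]]
force: [-1.2, -2.2, 6.0]
finger_gap: 39.9
```

{"name": "servo_tool", "arguments": {"targets": [0.6,0,0,0,0,0,255,0.4,0,0,0,0,0,255,0.2,0,0,0,0,0,110,0,0,0,0,0,0,80,0,0,0,0,0,0,75,0,0,0,0,0,0,75,-10,0,0,0,0,0,75,-40,0,0,0,0,0,75,-80,0,0,0,0,0,75,-115,0,0,0,0,0,75,-115,0,0,0,0,0,75,-115,0,0,0,0,0,75,-115,0,0,0,0,0,75,-115,0,0,0,0,0,75]}}

```text
t: 29.17
ee_pos: [600.5, -238.0, 223.7]
tool_rot: [[0.004, -0.017, -1.0], [-0.002, -1.0, 0.017], [-1.0, 0.002, -0.004]]
force: [0.4, -0.5, 0.7]
finger_gap: 60.3
```

```bash
python3 nest.py; python3 -c "
from h import *
plan([680.5,-81.5,170],-90)"
```

```text
hub z 142.21449171074585 852
cup in holder 0 off 1.0946112115066955 (array([ 601.6, -238.4]), np.float64(20.77001448412026), np.int64(149)) rim z pct [124.1 124.7 125.4] foot rel [10.1 10.7 11.4] [252 183  54  53 606]
cup in holder 4 off 64.27094296580357 (array([ 561.7, -289.7]), np.float64(16.548248979477602), np.int64(73)) rim z pct [127.1 130.  132.4] foot rel [13.1 16.  18.4] [323 239  43  30 300]
cup in holder 1 off 3.2267931568210217 (array([ 520.8, -233.5]), np.float64(21.438715244453924), np.int64(137)) rim z pct [124.6 125.3 126.3] foot rel [10.6 11.3 12.3] [250 278  49  46 633]
shift [  53.3 -157.8  -77.2] turn [-0.95 -0.21 -0.12] rows 4.403557863156581 | pos [ 600.4 -237.9  223.4] yaw -91.0 j7 -1.53 t 29.2 F [-0.1 -0.6 -1. ] gap 60.5
```

{"name": "servo_tool", "arguments": {"targets": [53,-158,-77,-1,0,0,75,53,-158,-77,-1,0,0,75,53,-158,-77,-1,0,0,75,53,-158,-77,-1,0,0,75,53,-158,-77,-1,0,0,75,53,-158,-77,-1,0,0,75,53,-158,-77,-1,0,0,75,53,-158,-77,-1,0,0,75]}}

```text
t: 29.88
ee_pos: [679.5, -82.7, 169.2]
tool_rot: [[0.002, -0.0, -1.0], [-0.003, -1.0, 0.0], [-1.0, 0.003, -0.002]]
force: [-0.2, -0.6, -0.0]
finger_gap: 60.0
```

```bash
python3 cup.py 680 -81 39 -90
```

```text
[681.3 -79.4] r 20.74494739188156 142 z 55.81697139454619 rgb [149.9 150.3 146.5] [249 178  51  50]
shift [130.7  -4.7  -1.4] turn [-0.1 -0.1 -0.2] rows 3.136305568769921 | pos [679.6 -83.7 169.7] yaw -90.1 j7 -1.81 t 29.9 F [-0.2  0.1 -0.5] gap 60.4
```

{"name": "servo_tool", "arguments": {"targets": [40,-4.5,-1.5,0,0,0,75,80,-4.5,-1.5,0,0,0,75,115,-4.5,-1.5,0,0,0,75,131,-4.5,-1.5,0,0,0,75,131,-4.5,-1.5,0,0,0,75,131,-4.5,-1.5,0,0,0,130,131,-4.5,-1.5,0,0,0,255,131,-4.5,-1.5,0,0,0,255,131,-4.5,-1.5,0,0,0,255,131,-4.5,-1.5,0,0,0,255,131,-4.5,-1.5,0,0,0,255,95,-4.5,-1.5,0,0,0,255,55,-4.5,-1.5,0,0,0,255,15,-4.5,-1.5,0,0,0,255,-25,-4.5,-1.5,0,0,0,255,-40,-4.5,-1.5,0,0,0,255,-40,-4.5,-1.5,0,0,0,255]}}

```text
t: 31.35
ee_pos: [684.4, -78.5, 216.4]
tool_rot: [[0.013, -0.001, -1.0], [-0.005, -1.0, 0.001], [-1.0, 0.005, -0.013]]
force: [0.1, 0.5, 0.1]
finger_gap: 39.3
```

```bash
python3 held.py 4
```

```text
rim tool x [-19.20152438 -18.56165309] foot off ~ 37.43834690583063
shift [101.1 239.1  63.8] turn [ 0.   -0.45 -0.25] rows 6.410347391118023 | pos [682.7 -78.8 213. ] yaw -90.1 j7 -1.79 t 31.4 F [-1.1  0.3 -0.2] gap 39.3
```

{"name": "servo_tool", "arguments": {"targets": [0,40,10,0,0,0,255,0,80,20,0,0,0,255,0,120,30,0,0,0,255,0,160,40,0,0,0,255,0,200,52,0,0,0,255,0,225,60,0,0,0,255,0,239,63,0,0,0,255,0,239,63,0,0,0,255,0,239,63,0,0,0,255]}}

```text
t: 32.15
ee_pos: [618.8, -317.1, 212.0]
tool_rot: [[0.006, -0.002, -1.0], [-0.002, -1.0, 0.002], [-1.0, 0.002, -0.006]]
force: [0.2, 0.3, 0.3]
finger_gap: 38.8
```

```bash
python3 held.py 4
```

```text
rim tool x [-15.1933169  -14.68384978] foot off ~ 41.31615022007119
shift [100.1   3.    1.1] turn [ 0.   -0.41 -0.1 ] rows 2.4007948471837355 | pos [ 619.7 -315.1  212.6] yaw -90.0 j7 -1.42 t 32.2 F [0.3 0.9 0.1] gap 39.0
```

{"name": "servo_tool", "arguments": {"targets": [30,3,0,0,-0.4,0,255,60,3,0,0,-0.4,0,255,80,3,0,0,-0.4,0,255,88,3,0,0,-0.4,0,255,94,3,0,0,-0.4,0,255,98,3,0,0,-0.4,0,255,100,3,0,0,-0.4,0,255,100,3,0,0,-0.4,0,255]}}

```text
t: 32.87
ee_pos: [620.9, -317.5, 113.0]
tool_rot: [[0.001, 0.002, -1.0], [-0.002, -1.0, -0.002], [-1.0, 0.002, -0.001]]
force: [0.8, -0.4, -1.2]
finger_gap: 39.5
```

{"name": "servo_tool", "arguments": {"targets": [1,0.5,0.8,0,0,0,255,2,0.5,0.8,0,0,0,255,2.3,0.5,0.8,0,0,0,255,2.3,0.5,0.8,0,0,0,255]}}

```text
t: 33.2
ee_pos: [620.4, -318.3, 111.4]
tool_rot: [[0.002, 0.001, -1.0], [-0.002, -1.0, -0.001], [-1.0, 0.002, -0.002]]
force: [0.8, -0.0, 1.1]
finger_gap: 39.4
```

{"name": "servo_tool", "arguments": {"targets": [0.8,0,0.4,0,0,0,255,1.4,0,0.4,0,0,0,255,1.4,0,0.4,0,0,0,255,1.4,0,0.4,0,0,0,255]}}

```text
t: 33.53
ee_pos: [620.3, -318.6, 110.2]
tool_rot: [[0.002, 0.001, -1.0], [-0.003, -1.0, -0.001], [-1.0, 0.003, -0.002]]
force: [2.1, -0.7, 1.2]
finger_gap: 39.6
```

{"name": "servo_tool", "arguments": {"targets": [0.8,0,0,0,0,0,255,1.4,0,0,0,0,0,255,1.4,0,0,0,0,0,255,1.4,0,0,0,0,0,255]}}

```text
t: 33.87
ee_pos: [620.7, -318.8, 109.1]
tool_rot: [[0.003, 0.001, -1.0], [-0.003, -1.0, -0.001], [-1.0, 0.003, -0.003]]
force: [2.5, -1.5, 4.1]
finger_gap: 39.3
```

{"name": "servo_tool", "arguments": {"targets": [0.8,0,0,0,0,0,255,1.0,0,0,0,0,0,255,1.0,0,0,0,0,0,255]}}

```text
t: 34.12
ee_pos: [621.0, -318.9, 108.4]
tool_rot: [[0.004, 0.001, -1.0], [-0.003, -1.0, -0.001], [-1.0, 0.003, -0.004]]
force: [2.6, 0.3, 4.3]
finger_gap: 39.8
```

{"name": "servo_tool", "arguments": {"targets": [0.8,0,0,0,0,0,255,0.8,0,0,0,0,0,255,0.8,0,0,0,0,0,255]}}

```text
t: 34.37
ee_pos: [621.4, -319.0, 107.9]
tool_rot: [[0.004, 0.001, -1.0], [-0.004, -1.0, -0.001], [-1.0, 0.004, -0.004]]
force: [2.8, -0.6, 4.5]
finger_gap: 39.4
```

{"name": "servo_tool", "arguments": {"targets": [0.7,0,0,0,0,0,255,0.7,0,0,0,0,0,255,0.4,0,0,0,0,0,110,0,0,0,0,0,0,80,0,0,0,0,0,0,75,0,0,0,0,0,0,75,-10,0,0,0,0,0,75,-40,0,0,0,0,0,75,-80,0,0,0,0,0,75,-115,0,0,0,0,0,75,-115,0,0,0,0,0,75,-115,0,0,0,0,0,75,-115,0,0,0,0,0,75,-115,0,0,0,0,0,75]}}

```text
t: 35.53
ee_pos: [619.7, -318.5, 221.5]
tool_rot: [[0.002, 0.001, -1.0], [-0.003, -1.0, -0.001], [-1.0, 0.003, -0.002]]
force: [-0.5, -0.2, -1.2]
finger_gap: 60.3
```

```bash
python3 nest.py; python3 -c "
from h import *
plan([690,72.5,170],-90)"
```

```text
hub z 141.90875515418583 1123
cup in holder 4 off 1.983152952986783 (array([ 619.3, -316.2]), np.float64(20.805510306180476), np.int64(151)) rim z pct [125.1 125.8 126.6] foot rel [11.1 11.8 12.6] [248 186  55  53 695]
cup in holder 0 off 1.6355976774280638 (array([ 598.9, -238.4]), np.float64(21.212577146350664), np.int64(151)) rim z pct [125.5 126.2 126.8] foot rel [11.5 12.2 12.8] [148 212  56  52 769]
cup in holder 4 off 63.395342240646926 (array([ 560.9, -293.6]), np.float64(16.863666019889454), np.int64(75)) rim z pct [127.1 129.8 132.7] foot rel [13.1 15.8 18.7] [225 265  44  25 352]
cup in holder 2 off 66.39129377322759 (array([ 551.3, -292.1]), np.float64(9.811820455659747), np.int64(42)) rim z pct [128.1 130.9 133.1] foot rel [14.1 16.9 19.1] [232 292  27  14 233]
cup in holder 2 off 8.658650737266187 (array([ 493.6, -312.2]), np.float64(18.885058728308742), np.int64(49)) rim z pct [123.7 124.4 125. ] foot rel [ 9.7 10.4 11. ] [250 328  42  12 208]
shift [  50.4 -390.9  -70.7] turn [ 0.06 -0.09 -0.13] rows 9.603290344087789 | pos [ 619.7 -318.4  221.2] yaw -89.9 j7 -1.41 t 35.6 F [0.3 0.  0.1] gap 60.6
```

{"name": "servo_tool", "arguments": {"targets": [50,-391,-71,0,0,0,75,50,-391,-71,0,0,0,75,50,-391,-71,0,0,0,75,50,-391,-71,0,0,0,75,50,-391,-71,0,0,0,75,50,-391,-71,0,0,0,75,50,-391,-71,0,0,0,75,50,-391,-71,0,0,0,75,50,-391,-71,0,0,0,75,50,-391,-71,0,0,0,75,50,-391,-71,0,0,0,75,50,-391,-71,0,0,0,75,50,-391,-71,0,0,0,75,50,-391,-71,0,0,0,75]}}

```text
t: 36.75
ee_pos: [690.2, 70.0, 169.5]
tool_rot: [[0.0, -0.002, -1.0], [-0.004, -1.0, 0.002], [-1.0, 0.004, -0.0]]
force: [-0.1, -1.5, 1.3]
finger_gap: 60.2
```

```bash
python3 cup.py 690 72 39 -90
```

```text
[690.5  76. ] r 20.772156052277097 143 z 55.696263299099655 rgb [137.6 137.1 132.5] [245 180  51  50]
shift [130.8  -6.6   0.1] turn [-0.1 -0.1 -0.2] rows 3.1401717041857253 | pos [690.4  69.8 169.8] yaw -90.1 j7 -2.03 t 36.8 F [ 0.1 -0.1  0.5] gap 60.3
```

{"name": "servo_tool", "arguments": {"targets": [40,-6,-0.5,0,0,0,75,80,-6,-0.5,0,0,0,75,115,-6,-0.5,0,0,0,75,131,-6,-0.5,0,0,0,75,131,-6,-0.5,0,0,0,75,131,-6,-0.5,0,0,0,130,131,-6,-0.5,0,0,0,255,131,-6,-0.5,0,0,0,255,131,-6,-0.5,0,0,0,255,131,-6,-0.5,0,0,0,255,131,-6,-0.5,0,0,0,255,95,-6,-0.5,0,0,0,255,55,-6,-0.5,0,0,0,255,15,-6,-0.5,0,0,0,255,-25,-6,-0.5,0,0,0,255,-40,-6,-0.5,0,0,0,255,-40,-6,-0.5,0,0,0,255]}}

```text
t: 38.22
ee_pos: [693.9, 77.2, 216.4]
tool_rot: [[0.011, -0.002, -1.0], [-0.003, -1.0, 0.002], [-1.0, 0.003, -0.011]]
force: [0.4, 0.6, -0.8]
finger_gap: 39.5
```

```bash
python3 held.py 3
```

```text
rim tool x [-19.18235209 -18.59718633] foot off ~ 37.40281366743458
shift [101.2 437.4 143.2] turn [ 0.   -0.37 -0.19] rows 11.299998117967537 | pos [692.4  76.6 213.1] yaw -90.1 j7 -2.02 t 38.3 F [ 0.1  0.  -1.9] gap 39.6
```

{"name": "servo_tool", "arguments": {"targets": [0,437,143,0,0,0,255,0,437,143,0,0,0,255,0,437,143,0,0,0,255,0,437,143,0,0,0,255,0,437,143,0,0,0,255,0,437,143,0,0,0,255,0,437,143,0,0,0,255,0,437,143,0,0,0,255,0,437,143,0,0,0,255,0,437,143,0,0,0,255,0,437,143,0,0,0,255,0,437,143,0,0,0,255,0,437,143,0,0,0,255,0,437,143,0,0,0,255,0,437,143,0,0,0,255]}}

```text
t: 39.52
ee_pos: [548.7, -357.9, 212.6]
tool_rot: [[0.005, 0.0, -1.0], [-0.001, -1.0, -0.0], [-1.0, 0.001, -0.005]]
force: [-0.4, -0.1, 0.5]
finger_gap: 39.7
```

```bash
python3 held.py 3
```

```text
rim tool x [-15.50464539 -14.91137422] foot off ~ 41.08862578089147
shift [100.5   2.9   0.7] turn [ 0.   -0.33 -0.1 ] rows 2.410341784324206 | pos [ 549.1 -357.7  213. ] yaw -89.9 j7 -1.31 t 39.6 F [-0.5 -0.2 -0. ] gap 39.7
```

{"name": "servo_tool", "arguments": {"targets": [30,3,0,0,-0.3,0,255,60,3,0,0,-0.3,0,255,80,3,0,0,-0.3,0,255,88,3,0,0,-0.3,0,255,94,3,0,0,-0.3,0,255,98,3,0,0,-0.3,0,255,100,3,0,0,-0.3,0,255,101,3,0,0,-0.3,0,255,101,3,0,0,-0.3,0,255]}}

```text
t: 40.32
ee_pos: [550.1, -362.1, 112.6]
tool_rot: [[0.001, 0.002, -1.0], [-0.005, -1.0, -0.002], [-1.0, 0.005, -0.001]]
force: [-1.1, -4.5, 0.9]
finger_gap: 39.9
```

{"name": "servo_tool", "arguments": {"targets": [1,0,0,0,0,0,255,1.5,0,0,0,0,0,255,1.5,0,0,0,0,0,255]}}

```text
t: 40.57
ee_pos: [550.4, -362.3, 111.5]
tool_rot: [[0.001, 0.003, -1.0], [-0.006, -1.0, -0.003], [-1.0, 0.006, -0.001]]
force: [-1.2, -4.6, 1.8]
finger_gap: 39.7
```

{"name": "servo_tool", "arguments": {"targets": [0,1,0,0,0,0,255,0,2,0.5,0,0,0,255,0,2,0.5,0,0,0,255]}}

```text
t: 40.82
ee_pos: [550.1, -362.8, 111.2]
tool_rot: [[0.001, 0.004, -1.0], [-0.004, -1.0, -0.004], [-1.0, 0.004, -0.001]]
force: [-0.5, 0.1, 0.3]
finger_gap: 39.6
```

Side force is gone. Now I press.

{"name": "servo_tool", "arguments": {"targets": [0.8,0,0,0,0,0,255,1.6,0,0,0,0,0,255,1.6,0,0,0,0,0,255,1.6,0,0,0,0,0,255]}}

```text
t: 41.15
ee_pos: [550.2, -362.6, 109.5]
tool_rot: [[0.001, 0.004, -1.0], [-0.004, -1.0, -0.004], [-1.0, 0.004, -0.001]]
force: [0.2, -1.4, 1.2]
finger_gap: 39.3
```

{"name": "servo_tool", "arguments": {"targets": [0.8,0,0,0,0,0,255,1.4,0,0,0,0,0,255,1.4,0,0,0,0,0,255,1.4,0,0,0,0,0,255]}}

```text
t: 41.48
ee_pos: [550.2, -362.8, 108.1]
tool_rot: [[0.002, 0.004, -1.0], [-0.004, -1.0, -0.004], [-1.0, 0.004, -0.001]]
force: [0.4, -1.8, 1.0]
finger_gap: 39.2
```

{"name": "servo_tool", "arguments": {"targets": [0.8,0,0,0,0,0,255,1.2,0,0,0,0,0,255,1.2,0,0,0,0,0,255,1.2,0,0,0,0,0,255]}}

```text
t: 41.82
ee_pos: [550.3, -363.0, 107.0]
tool_rot: [[0.002, 0.004, -1.0], [-0.004, -1.0, -0.004], [-1.0, 0.004, -0.002]]
force: [-0.3, -2.4, 2.8]
finger_gap: 39.1
```

{"name": "servo_tool", "arguments": {"targets": [0.8,0,0,0,0,0,255,0.9,0,0,0,0,0,255,0.9,0,0,0,0,0,255]}}

```text
t: 42.07
ee_pos: [550.3, -363.2, 106.1]
tool_rot: [[0.002, 0.003, -1.0], [-0.005, -1.0, -0.003], [-1.0, 0.005, -0.002]]
force: [-0.2, -2.6, 2.2]
finger_gap: 39.5
```

Run:
```python
from h import *
np.set_printoptions(precision=1,suppress=True)
img,d,c,T,st=look('wrist');save(img,'w8.png');C=cloud(c,T,d)
a=np.radians(13.2+np.array([36,108,180,252,324]));H=np.c_[555.3+70*np.cos(a),-291.1+70*np.sin(a)]
for i,h in enumerate(H):
    r=np.hypot(C[...,0]-h[0],C[...,1]-h[1]);m=(d>0)&(r>15)&(r<24)&(C[...,2]>105)&(C[...,2]<135)
    hh,e=np.histogram(C[m][:,2],bins=np.arange(105,136));print(i,m.sum(),[(e[j],hh[j]) for j in sorted(hh.argsort()[-5:])])
print(env.get_state()['force'])
```

```text
0 1868 [(np.int64(106), np.int64(109)), (np.int64(108), np.int64(173)), (np.int64(109), np.int64(425)), (np.int64(110), np.int64(221)), (np.int64(127), np.int64(170))]
1 2885 [(np.int64(109), np.int64(196)), (np.int64(110), np.int64(260)), (np.int64(117), np.int64(157)), (np.int64(125), np.int64(197)), (np.int64(126), np.int64(304))]
2 690 [(np.int64(112), np.int64(50)), (np.int64(113), np.int64(56)), (np.int64(114), np.int64(80)), (np.int64(115), np.int64(79)), (np.int64(116), np.int64(71))]
3 5575 [(np.int64(113), np.int64(357)), (np.int64(114), np.int64(327)), (np.int64(122), np.int64(335)), (np.int64(123), np.int64(562)), (np.int64(124), np.int64(541))]
4 3876 [(np.int64(113), np.int64(285)), (np.int64(114), np.int64(283)), (np.int64(124), np.int64(409)), (np.int64(125), np.int64(523)), (np.int64(126), np.int64(271))]
[-0.3 -3.1  2.8]
```

{"name": "servo_tool", "arguments": {"targets": [0.8,0.4,0,0,0,0,255,0.8,0.4,0,0,0,0,255,0.8,0.4,0,0,0,0,255]}}

```text
t: 42.37
ee_pos: [550.3, -363.5, 105.3]
tool_rot: [[0.002, 0.004, -1.0], [-0.005, -1.0, -0.004], [-1.0, 0.005, -0.002]]
force: [0.1, -2.2, 2.1]
finger_gap: 39.0
```

```bash
python3 held.py 3
python3 - <<'E'
from h import *
np.set_printoptions(precision=3,suppress=True)
img,d,c,T,st=look('wrist');save(img,'w9.png');C=cloud(c,T,d)
z=C[...,2];x=C[...,0]-555.3;y=C[...,1]+291.1
m=(d>0)&(np.abs(z-64)<6)&(np.hypot(x,y)<92)&(np.hypot(x,y)>25);m[340:]=0
q=np.c_[x[m],y[m],np.ones(m.sum())]
for k in range(4):
    s=np.linalg.lstsq(q,z[m][:len(q)] if k==0 else zz,rcond=None)[0]
    if k==0: zz=z[m]
    e=abs(q@s-zz);g=e<1.5;q,zz=q[g],zz[g]
print('disc plane',s,len(q))
m=(d>0)&(np.abs(z-142)<6)&(np.hypot(x,y)<20);m[340:]=0
print('hub top',m.sum(),np.linalg.lstsq(np.c_[x[m],y[m],np.ones(m.sum())],z[m],rcond=None)[0] if m.sum()>100 else None)
E
```

```text
rim tool x [-19.2792828  -18.22452233] foot off ~ 37.77547766909197
shift [-7.2 -2.6  1.3] turn [ 0.   -0.1  -0.26] rows 0.187145742114853 | pos [ 550.3 -363.5  105.3] yaw -89.8 j7 -1.36 t 42.4 F [-0.1 -1.7  3. ] gap 39.0
disc plane [-0.     0.043 64.729] 27821
hub top 4157 [  0.042   0.059 141.608]
```

View pics/w9.png

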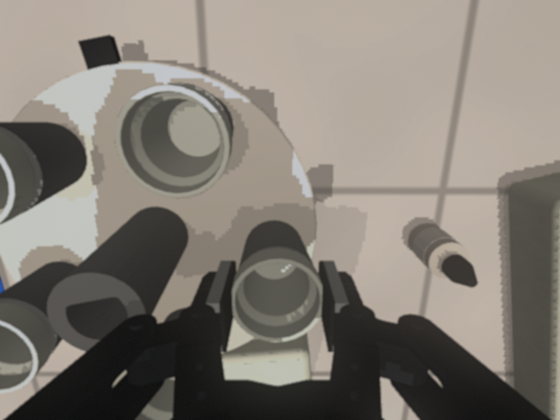

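{"name": "servo_tool", "arguments": {"targets": [0.8,0,0,0,0,0,255,0.9,0,0,0,0,0,255,0.9,0,0,0,0,0,255]}}

```text
t: 42.72
ee_pos: [550.4, -363.7, 104.6]
tool_rot: [[0.002, 0.003, -1.0], [-0.005, -1.0, -0.003], [-1.0, 0.005, -0.002]]
force: [-0.9, -3.1, 4.6]
finger_gap: 39.2
```

Force is now rising (4.6 N). One small further push, then release.

{"name": "servo_tool", "arguments": {"targets": [0.4,0,0,0,0,0,255,0.4,0,0,0,0,0,255,0.2,0,0,0,0,0,110,0,0,0,0,0,0,80,0,0,0,0,0,0,75,0,0,0,0,0,0,75,-10,0,0,0,0,0,75,-40,0,0,0,0,0,75,-80,0,0,0,0,0,75,-115,0,0,0,0,0,75,-115,0,0,0,0,0,75,-115,0,0,0,0,0,75,-115,0,0,0,0,0,75,-115,0,0,0,0,0,75]}}

```text
t: 43.88
ee_pos: [549.2, -362.8, 218.4]
tool_rot: [[-0.0, 0.003, -1.0], [-0.004, -1.0, -0.003], [-1.0, 0.004, 0.0]]
force: [-0.3, 0.4, -0.3]
finger_gap: 60.0
```

```bash
python3 nest.py; python3 -c "
from h import *
plan([555,-291,290],-41)"
```

```text
hub z 142.08045831368412 1444
cup in holder 4 off 3.729442496697741 (array([ 616.7, -320.8]), np.float64(20.604602485118278), np.int64(173)) rim z pct [125.5 126.1 126.9] foot rel [11.5 12.1 12.9] [187  90  62  62 782]
cup in holder 0 off 4.741322039486305 (array([ 604. , -241.3]), np.float64(21.289904976389145), np.int64(180)) rim z pct [125.5 126.2 126.9] foot rel [11.5 12.2 12.9] [  73  109   65   61 1076]
cup in holder 4 off 64.74184849096986 (array([ 559.2, -294.3]), np.float64(16.262330978005608), np.int64(81)) rim z pct [127.2 130.1 132.8] foot rel [13.2 16.1 18.8] [166 181  42  37 292]
cup in holder 3 off 1.7100963220136942 (array([ 548.4, -359.2]), np.float64(20.855332241434773), np.int64(154)) rim z pct [125.2 125.8 126.5] foot rel [11.2 11.8 12.5] [246 187  55  54 682]
cup in holder 1 off 67.52020885975504 (array([ 553.1, -289.3]), np.float64(9.938977697290802), np.int64(46)) rim z pct [127.7 130.2 132.7] foot rel [13.7 16.2 18.7] [163 206  29  19 225]
cup in holder 1 off 4.8102086068167464 (array([ 523.3, -231.1]), np.float64(21.4118631641596), np.int64(150)) rim z pct [124.1 124.8 125.5] foot rel [10.1 10.8 11.5] [ 81 218  57  52 790]
cup in holder 2 off 5.102527200503956 (array([ 491.4, -305.2]), np.float64(19.63843656682712), np.int64(106)) rim z pct [124.7 125.2 125.8] foot rel [10.7 11.2 11.8] [181 258  51  48 401]
shift [-72.2 -71.5  -6. ] turn [-48.8    0.1   -0.17] rows 6.815832122349425 | pos [ 549.2 -362.7  218.1] yaw -89.8 j7 -1.3 t 43.9 F [ 0.6  1.1 -0.3] gap 60.5
```

```bash
python3 -c "
from h import *
plan([420,-349,200],-67)"
```

```text
shift [ 18.1 -14.2 129.1] turn [-22.8    0.06  -0.19] rows 3.1846112907496704 | pos [ 549.2 -362.7  218.1] yaw -89.8 j7 -1.3 t 43.9 F [ 0.6  1.1 -0.3] gap 60.5
```

{"name": "servo_tool", "arguments": {"targets": [5,-14,129,-22.8,0,0,75,5,-14,129,-22.8,0,0,75,5,-14,129,-22.8,0,0,75,18,-14,129,-22.8,0,0,75,18,-14,129,-22.8,0,0,75,18,-14,129,-22.8,0,0,75,18,-14,129,-22.8,0,0,75]}}

```text
t: 44.52
ee_pos: [421.7, -349.0, 200.3]
tool_rot: [[0.001, 0.391, -0.921], [-0.003, -0.921, -0.391], [-1.0, 0.003, 0.0]]
force: [0.0, 0.4, 0.0]
finger_gap: 60.3
```

Run:
```python
from h import *
np.set_printoptions(precision=1,suppress=True)
img,d,c,T,st=look('wrist');save(img,'w10.png');C=cloud(c,T,d)
m=((d>0)&(abs(C[...,2]-98)<4)&(np.hypot(C[...,0]-420,C[...,1]+349)<40)).astype(np.uint8);m[340:]=0
n,l,s,ce=cv2.connectedComponentsWithStats(m)
for i in range(1,n):
    if s[i,4]>80:
        k=max(cv2.findContours((l==i).astype(np.uint8),0,1)[0],key=cv2.contourArea)[:,0]
        f=fitc(np.array([ray(c,T,u,v,98)[:2] for u,v in k]));print(s[i],f,np.median(C[l==i][:,2]));plan([*f[0],71],-67)
x=C[...,0]-555.3;y=C[...,1]+291.1
mm=(d>0)&(np.abs(C[...,2]-64)<4)&(np.hypot(x,y)<92)&(np.hypot(x,y)>25);mm[340:]=0
q=np.c_[x[mm],y[mm],np.ones(mm.sum())];print('disc plane',np.linalg.lstsq(q,C[...,2][mm],rcond=None)[0].round(3))
```

```text
[262 197  31  29 677] (array([ 420.5, -349. ]), np.float64(11.505230327850084), np.int64(81)) 97.77984266089601
shift [129.6  -1.1   1.6] turn [ 0.  -0.  -0.2] rows 3.107298948853677 | pos [ 422.2 -348.9  200.6] yaw -67.0 j7 -0.83 t 44.6 F [ 0.6 -0.3  0. ] gap 60.1
disc plane [ 0.  -0.  64.2]
```

View pics/w10.png

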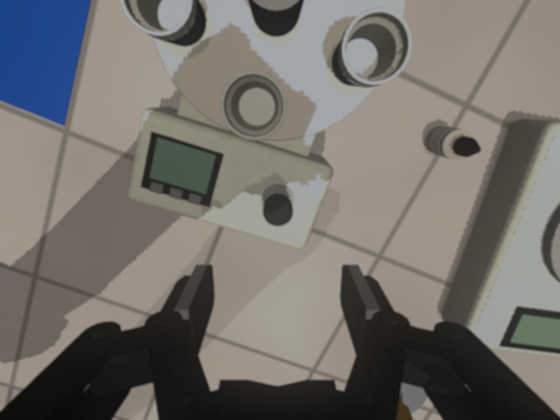

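{"name": "servo_tool", "arguments": {"targets": [40,-1,1.6,0,0,0,75,80,-1,1.6,0,0,0,75,110,-1,1.6,0,0,0,75,122,-1,1.6,0,0,0,75,129,-1,1.6,0,0,0,75,129,-1,1.6,0,0,0,75,129,-1,1.6,0,0,0,160,129,-1,1.6,0,0,0,255,129,-1,1.6,0,0,0,255,129,-1,1.6,0,0,0,255,129,-1,1.6,0,0,0,255,129,-1,1.6,0,0,0,255,129,-1,1.6,0,0,0,255]}}

```text
t: 45.65
ee_pos: [421.8, -350.0, 73.4]
tool_rot: [[0.004, 0.391, -0.92], [-0.006, -0.92, -0.391], [-1.0, 0.007, -0.002]]
force: [-0.4, 1.1, 7.0]
finger_gap: 22.0
```

{"name": "servo_tool", "arguments": {"targets": [-3,0,0,0,0,0,255,-6,0,0,0,0,0,255,-9,0,0,0,0,0,255,-12,0,0,0,0,0,255,-15,0,0,0,0,0,255,-17,0,0,0,0,0,255,-18,0,0,0,0,0,255,-18,0,0,0,0,0,255,-18,0,0,0,0,0,255]}}

```text
t: 46.4
ee_pos: [421.8, -349.9, 91.6]
tool_rot: [[0.004, 0.391, -0.92], [-0.006, -0.92, -0.391], [-1.0, 0.007, -0.002]]
force: [1.3, 0.1, -1.6]
finger_gap: 22.3
```

{"name": "servo_tool", "arguments": {"targets": [-1,0,0,0,0,0,255,-2,0,0,0,0,0,255,-2,0,0,0,0,0,255,-2,0,0,0,0,0,255]}}

```text
t: 46.73
ee_pos: [421.7, -349.9, 91.9]
tool_rot: [[0.005, 0.391, -0.92], [-0.004, -0.92, -0.391], [-1.0, 0.006, -0.003]]
force: [7.1, -3.0, -19.1]
finger_gap: 22.3
```

{"name": "servo_tool", "arguments": {"targets": [0.3,0,0,0,0,0,255,0.3,0,0,0,0,0,150,0.3,0,0,0,0,0,75,0.3,0,0,0,0,0,75,0.3,0,0,0,0,0,75,-20,0,0,0,0,0,75,-60,0,0,0,0,0,75,-100,0,0,0,0,0,75,-140,0,0,0,0,0,75,-180,0,0,0,0,0,75,-180,0,0,0,0,0,75,-180,0,0,0,0,0,75,-180,0,0,0,0,0,75]}}

```text
t: 47.82
ee_pos: [420.4, -349.1, 271.9]
tool_rot: [[0.004, 0.391, -0.92], [-0.005, -0.92, -0.391], [-1.0, 0.007, -0.002]]
force: [0.2, -0.1, -1.3]
finger_gap: 59.9
```

```bash
python3 - <<'E'
from h import *
np.set_printoptions(precision=1,suppress=True)
img,d,c,T,st=look('wrist');save(img,'w11.png');C=cloud(c,T,d)
m=(d>0)&(C[...,2]>100)&(np.hypot(C[...,0]-420.5,C[...,1]+349)<11);m[340:]=0
print('knob top z',np.median(C[m][:,2]) if m.any() else None,m.sum(),st['ee_pos'],st['force'])
x=C[...,0]-555.3;y=C[...,1]+291.1
mm=(d>0)&(np.abs(C[...,2]-64)<4)&(np.hypot(x,y)<92)&(np.hypot(x,y)>25);mm[340:]=0
q=np.c_[x[mm],y[mm],np.ones(mm.sum())];print('disc plane',np.linalg.lstsq(q,C[...,2][mm],rcond=None)[0].round(3))
for n in ['top','side']:
    img,d,c,T,_=look(n);save(img,n+'1.png');C=cloud(c,T,d)
    m=((d>0)&(C[...,2]>118)&(C[...,2]<132)&(np.hypot(C[...,0]-555,C[...,1]+291)<105)).astype(np.uint8)
    k,l,s,_=cv2.connectedComponentsWithStats(m)
    for i in range(1,k):
        if s[i,4]>20:
            q=C[l==i];md=(q.min(0)+q.max(0))/2;print(n,md[:2],'r',np.hypot(md[0]-555,md[1]+291),'z',np.percentile(q[:,2],[50,90]),s[i,4])
E
python3 nest.py
```

```text
knob top z 115.48225417198262 447 [ 420.4 -349.1  271.9] [ 0.2 -0.1 -1.3]
disc plane [ 0.   0.  64.2]
top [ 617.  -321.9] r 69.24735122496428 z [123.9 129. ] 61
top [ 605.  -241.8] r 70.13241665769814 z [125.2 130.3] 41
top [ 547.5 -361.3] r 70.72142268371704 z [125.1 129.7] 63
top [ 523.8 -231.8] r 66.91305753760372 z [124.4 129. ] 61
top [ 488.7 -305.1] r 67.82140122431444 z [123.7 128. ] 66
side [ 630.9 -323.4] r 82.52693085814445 z [124.1 127.8] 42
side [ 486.6 -305.9] r 70.00438807094467 z [124.5 127.1] 118
side [ 543.2 -368.8] r 78.65744546696811 z [124.6 127.9] 63
hub z 142.25542993787263 783
cup in holder 1 off 3.628483768340081 (array([ 522. , -230.2]), np.float64(19.99933559900428), np.int64(195)) rim z pct [124.7 125.4 126.1] foot rel [10.7 11.4 12.1] [161   0  56  51 535]
cup in holder 3 off 2.829318925440184 (array([ 547. , -358.8]), np.float64(20.731425453492772), np.int64(157)) rim z pct [125.5 126.1 126.8] foot rel [11.5 12.1 12.8] [325  30  54  58 661]
cup in holder 2 off 3.5305061806942892 (array([ 487.7, -303.7]), np.float64(20.448766389703348), np.int64(146)) rim z pct [125.3 125.8 126.4] foot rel [11.3 11.8 12.4] [235  76  50  53 491]
```

View pics/w11.png

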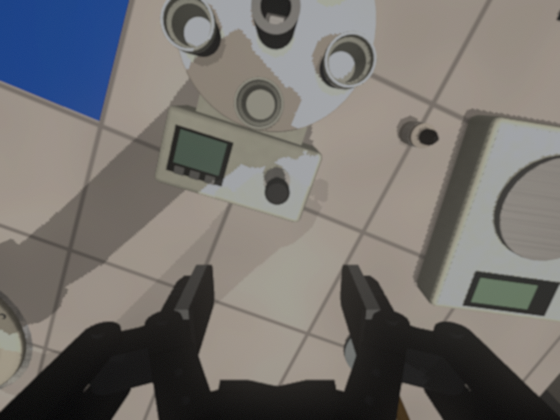

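```bash
python3 -c "
from plant import env
print(env.hand_in(), env.get_state()['t'])"
```

```text
the job is handed in; nothing more can be done
the job is handed in; nothing more can be done
```

The sample changer is set up and handed in. The carousel is home on the spindle, all five cups are nested, and the clutch knob was pulled last. The last arm reading was 47.8 s, against the 210 s limit.

- **Carousel:** hub top is at z 142 mm and the disc is level at 64.2 mm, both as they should be when home. It sits about 2° off the spindle's flat, well within the 0.25 rad allowed.
- **Cups:** each was pressed with about 5 to 6 N. Their feet read 10.7 to 12.2 mm above the carousel's underside (limits 9 to 13.6 mm), which leaves about 5 to 6 mm under the skirts.
- **Clutch:** the knob's top rose 17.7 mm and met its stop at 19 N. It stayed up after release.

**Uncertain readings:**
- Each off-centre push tipped the loose carousel, up to about 0.04 rad at the last cup. This blurred the force readings, so I checked cup heights by depth after each release, when the carousel had settled back level.
- My estimates of the cups' sideways positions differ between views by 2 to 5 mm. The side camera saw some rims only in part, giving radii of up to 82 mm, and I discounted those. The top view gave 67 to 71 mm, within the 66 to 74 mm limits.
- I did not re-measure the other bench objects at the end, but I felt no contact with any of them during the run.

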